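# Check-weigh bead canisters on the sprung hook scale

## Task

Set the hook scale with the check weight: hang the weight on the hook, let it settle, slide the black marker level with the pointer, and put the weight back on its stand. Then weigh the bead canisters in the row one after another, from left to right as you face them: hang each on the hook, let go and let it settle, and if the pointer reaches the marker or goes below it stand the canister in the plywood tray, otherwise (too light) on the cork mat. Leave the marker as set, and do not push the frosted pot and the glass vial beside the scale about.

Things in the scene. Friction and masses are not known exactly. Their poses are not given: they have to be found in the camera images.
- scale: Sprung hook scale, fixed: base plate 120 mm wide from 55 mm in front of the origin to 150 mm behind, 14 mm high; column 64 mm wide, 36 mm deep, 336 mm high, its front face 85 mm behind the origin. Origin on the table straight below the hook's saddle; x from hook to column (away from the robot), y to the scale's left, z up
- hook (a joint): Travel of the sprung hook, m: 0 at the upper stop, growing downwards under load, lower stop 0.128. Spring 70 N/m, damped, a load is still after about 3 s. Empty it rests between 0.005 and 0.020, not always the same
- hook_saddle (a point): Lowest point of the hook bar's top, where a bail's crest rests; 262 mm up at joint 0. 8 mm round bar: from the column, 10 mm higher, it dips to the saddle and turns up to an open end 29 mm in front of it, top 18 mm above it. Bring a bail in from the open end, legs either side of the bar, crest above the end and lid below the bar, then let down. Nothing above the hook
- pointer (a point): Tip of the small dark pointer on the hook's carriage in front of the white scale plate; it goes up and down with the hook
- marker (a joint): Travel of the marker, m: 0 at the top, growing downwards to 0.120; equals the hook joint when nib and pointer are level. Moves up and down its rod at the left of the column with about 2 N and stays where it is left
- marker_nib (a point): Tip of the marker's nib, right beside the pointer when level with it
- marker_tab (a point): Centre of the marker's thumb tab, level with the nib, 100 mm to the scale's left of its middle: black block 12 mm (scale's x) by 36 mm (y) by 20 mm high, pinched across the 12 mm from above; an 8 mm rod joins it to the rider
- check_weight: Check weight, 0.500 kg: brass disc 57 mm across, 28 mm high, with a strap bail like the canisters' (46 mm over the legs along its y, 12 mm wide straps, legs 32 to 90 mm up, crest underside 96 mm, top 100 mm up). Origin: centre of foot
- weight_stand: Stand of the check weight: wooden disc with cork top, 110 mm across, 11 mm high, fixed. Origin: centre of underside
- tray: Plywood tray for canisters of full weight: 270 mm (x) by 104 mm (y), rim 22 mm high and 6 mm thick, floor 6 mm thick, fixed. Origin: centre of underside
- mat: Cork mat for canisters that are too light: 270 mm (x) by 104 mm (y), 6 mm thick, no rim, fixed. Origin: centre of underside
- frost_pot: Bystander: small frosted pot with lid, 50 mm across, 38 mm high. Origin: centre of foot
- glass_vial: Bystander: small glass vial, 24 mm across, 44 mm high. Origin: centre of foot
- canister_a: Bead canister, leftmost place of the row; may be absent. Closed aluminium screw-top, 62 mm across, lid top 56 mm up; 0.25 to 0.65 kg, not visible. Rigid steel strap bail on the lid: legs 46 mm over their outsides along its y, straps 12 mm wide (x), 4 mm thick, legs 56 to 110 mm up; ridged crest, underside 116, top 120 mm up at the middle. Grip across the legs from above. Origin: centre of foot
- canister_b: Bead canister, second place from the left; may be absent. Closed aluminium screw-top, 62 mm across, lid top 56 mm up; 0.25 to 0.65 kg, not visible. Rigid steel strap bail on the lid: legs 46 mm over their outsides along its y, straps 12 mm wide (x), 4 mm thick, legs 56 to 110 mm up; ridged crest, underside 116, top 120 mm up at the middle. Grip across the legs from above. Origin: centre of foot
- canister_c: Bead canister, third place from the left; may be absent. Closed aluminium screw-top, 62 mm across, lid top 56 mm up; 0.25 to 0.65 kg, not visible. Rigid steel strap bail on the lid: legs 46 mm over their outsides along its y, straps 12 mm wide (x), 4 mm thick, legs 56 to 110 mm up; ridged crest, underside 116, top 120 mm up at the middle. Grip across the legs from above. Origin: centre of foot
- canister_d: Bead canister, rightmost place; may be absent. Closed aluminium screw-top, 62 mm across, lid top 56 mm up; 0.25 to 0.65 kg, not visible. Rigid steel strap bail on the lid: legs 46 mm over their outsides along its y, straps 12 mm wide (x), 4 mm thick, legs 56 to 110 mm up; ridged crest, underside 116, top 120 mm up at the middle. Grip across the legs from above. Origin: centre of foot
Things that resemble listed ones, but are neither listed nor needed, are in the scene too. What is shaped like the canister_d but blue is not meant.

How it is judged (in metres and radians):
On the way, in this order (a step that is already met when the one before it is completed fails the run):
1. the check weight hangs free and still on the hook, and the marker's nib is level with the pointer (within 4 mm) (contact force between check_weight and hook above 1.5 N and contact force between the fingers and check_weight below 0.1 N and linear speed of check_weight below 0.02 m/s and angle between check_weight's own z axis and vertical below 0.25 rad and height (world z) of check_weight above 0.018 m and z of marker_nib in the frame of pointer between -0.004 and 0.004 m), for 0.6 s.
2. canister_a hangs free on the hook and has come to rest (contact force between canister_a and hook above 1.5 N and contact force between the fingers and canister_a below 0.1 N and linear speed of canister_a below 0.02 m/s and angle between canister_a's own z axis and vertical below 0.25 rad and height (world z) of canister_a above 0.018 m), for 0.6 s.
3. canister_b hangs free on the hook and has come to rest (contact force between canister_b and hook above 1.5 N and contact force between the fingers and canister_b below 0.1 N and linear speed of canister_b below 0.02 m/s and angle between canister_b's own z axis and vertical below 0.25 rad and height (world z) of canister_b above 0.018 m), for 0.6 s.
4. canister_c hangs free on the hook and has come to rest (contact force between canister_c and hook above 1.5 N and contact force between the fingers and canister_c below 0.1 N and linear speed of canister_c below 0.02 m/s and angle between canister_c's own z axis and vertical below 0.25 rad and height (world z) of canister_c above 0.018 m), for 0.6 s.
5. canister_d hangs free on the hook and has come to rest (contact force between canister_d and hook above 1.5 N and contact force between the fingers and canister_d below 0.1 N and linear speed of canister_d below 0.02 m/s and angle between canister_d's own z axis and vertical below 0.25 rad and height (world z) of canister_d above 0.018 m), for 0.6 s.
At the end, for the whole second after the job is handed in: Canisters upright, at rest: in the tray if 0.5 kg or more, on the mat if less (either within 45 g); check weight within 35 mm of the middle of its stand; hook empty, marker still where the weight put it (nib 70 mm below the empty hook's pointer, within 5 mm) (angle between each of canister_a, canister_b, canister_c, canister_d, check_weight's own z axis and vertical below 0.1 rad and linear speed of each of canister_a, canister_b, canister_c, canister_d below 0.01 m/s and ((contact force between canister_a and tray above 4.455 N and x of canister_a in the frame of tray between -0.13 and 0.13 m and y of canister_a in the frame of tray between -0.047 and 0.047 m and z of canister_a in the frame of tray below 0.012 m) or (contact force between canister_a and mat between 1.5 and 5.355 N and x of canister_a in the frame of mat between -0.135 and 0.135 m and y of canister_a in the frame of mat between -0.052 and 0.052 m and z of canister_a in the frame of mat below 0.012 m)) and ((contact force between canister_b and tray above 4.455 N and x of canister_b in the frame of tray between -0.13 and 0.13 m and y of canister_b in the frame of tray between -0.047 and 0.047 m and z of canister_b in the frame of tray below 0.012 m) or (contact force between canister_b and mat between 1.5 and 5.355 N and x of canister_b in the frame of mat between -0.135 and 0.135 m and y of canister_b in the frame of mat between -0.052 and 0.052 m and z of canister_b in the frame of mat below 0.012 m)) and ((contact force between canister_c and tray above 4.455 N and x of canister_c in the frame of tray between -0.13 and 0.13 m and y of canister_c in the frame of tray between -0.047 and 0.047 m and z of canister_c in the frame of tray below 0.012 m) or (contact force between canister_c and mat between 1.5 and 5.355 N and x of canister_c in the frame of mat between -0.135 and 0.135 m and y of canister_c in the frame of mat between -0.052 and 0.052 m and z of canister_c in the frame of mat below 0.012 m)) and ((contact force between canister_d and tray above 4.455 N and x of canister_d in the frame of tray between -0.13 and 0.13 m and y of canister_d in the frame of tray between -0.047 and 0.047 m and z of canister_d in the frame of tray below 0.012 m) or (contact force between canister_d and mat between 1.5 and 5.355 N and x of canister_d in the frame of mat between -0.135 and 0.135 m and y of canister_d in the frame of mat between -0.052 and 0.052 m and z of canister_d in the frame of mat below 0.012 m)) and contact force between check_weight and weight_stand above 4 N and horizontal distance between check_weight and weight_stand below 0.035 m and z of marker_nib in the frame of pointer between -0.0751 and -0.0651 m and velocity of joint hook between -0.01 and 0.01 m/s); the robot touches nothing.
It fails at once if the frosted pot or the glass vial pushed more than 30 mm (distance of any of frost_pot, glass_vial from where it was at the start of the episode above 0.03 m).
It fails at once if the hook pressed or pulled by the gripper with more than 25 N (contact force between the fingers and hook above 25 N).
Of canister_a, canister_b, canister_c, canister_d only 2 to 3 are there at a start; the rules pass over those that are not, and their reading is None.
At some moment in a run one of canister_a, canister_b, canister_c, canister_d may be knocked a few centimetres aside while the robot is not near it.
It also fails if it takes over 210 s, if anything falls off the work surface, if the arm or the gripper's body presses on something with over 40 N, if the wrist force passes 120 N, or if a joint passes its speed limit or range.

## Robot

A 6-joint arm with a two-finger parallel gripper is mounted at the origin on a cart in front of the work surface, level with it; the furniture and walls round the work are solid. World frame = base frame: x ahead of the robot, y to its left, z up, the work surface at z = 0. Lengths are in m, angles in degrees, forces in N, time in s.
With the tool pointing down it reaches from about 0.375 to 0.925 m from the base axis. Payload 5.7 kg.
Tool frame: the origin (TCP) lies at the very end of the fingers, on their centre line; the grasp point (between the pads) lies 19 mm behind it (r.grip_depth is the distance from the TCP to the grasp point, in m); z points along the fingers, y is the line along which they close (so a half turn about z gives the same grasp; the last joint's range is limited). The gripper opens to 88 mm and grips with 3 to 60 N. Pads are 20 mm wide; open, the fingers measure 115 mm over their backs; the gripper's body (75 mm by 178 mm) begins 61 mm behind the grasp point.
Start: joints at [69.036, 20.558, 86.54, -0, 72.909, -6.595], TCP at [0.149, 0.581, 0.223] pointing down, gripper open.
Joint ranges: [-170.27, 170.27], [-57.76, 135], [12.27, 136.19], [-55.21, 235.2], [11.17, 155.16], [-170.74, 170.74]. Speed limits (degrees/s): [136.94, 136.94, 180, 180, 180, 180].

## Interface

Orientations are given as [roll, pitch, yaw] about the fixed x, y, z axes, in that order (R = Rz(yaw) Ry(pitch) Rx(roll)).
In Python, from cell import sense, optics, r gives the robot as it stands. The module is installed in compiled form; this text tells all that it offers.
- The arm moves only by the shell command python3 -m crank 'ROWS' [FORCE]. ROWS is JSON, a list of rows, each a list of 3 entries, a list of its own where there are three numbers: the shift along the tool's x, y, z normalised to -1 to 1, where 1 is 40 mm, then the turn, a rotation vector about the tool's x, y, z normalised to -1 to 1, where 1 is 0.1 rad, then the opening, from 0 (shut) to 1 (fully open). In form: [[[dx, dy, dz], [wx, wy, wz], grip], ...]. A call has 1 to 5 rows; each row shifts and turns the commanded pose from where the row before left it, along the tool's axes as they then stand; what a row does not reach is not made up. A row lasts 1/12 s, in which the tool goes at most 41.7 mm and 7.16 degrees, less where a joint would pass 70% of its speed; a pose out of reach is approached as far as the arm can. A call with a number of a shift or a turn outside -1 to 1 is refused whole. A call with a gripper value outside its range is refused whole. The fingers move at their own pace and stop on an object; FORCE is the grip in N (left out, the last holds). Time passes only in rows, so rows that do not move let the fingers close. It gives the time, the measured TCP pose, the force, the opening and the grip force at its end, in the units of the state.
- sense(): the state, without advancing time (a new reading comes with each control period).
- optics.camera(name): name is "scene" or "top" or "wrist"; returns a dict with "img" (480x640x3 uint8, red, green, blue), "K" (3x3 intrinsics, pixels), "T" (4x4, takes a point from camera to world coordinates). Camera axes: x right, y up, looking along -z (the intrinsics and any distortion apply to the point x, -y, -z); pixel columns grow to the right and rows downward; lengths in m; the calibration is good to about 2 mm. The wrist camera is an equidistant fisheye: a pixel r from the principal point sees the ray r / f radians off the axis. A picture is of the moment at which its call begins. There is no depth.
- r.finish_job(): hands the job in; it is judged then, once.
The state is a dict: "time_s": time; "joint_pos": joint angles; "joint_vel": joint speeds; "effort": joint torques, N m; "ee_pos": TCP position; "eef_rot": TCP orientation; "contact_force": force on the tool from outside, world axes, zero at the start; "ft_torque": the same for the moment, N m; "width": finger opening in m; "grip_force": force on a finger pad.
Only numpy, scipy, OpenCV 4.12 (cv2) and the standard library are available. Lean on these libraries where they do the work, as an engineer would, in place of code of your own. Each camera call takes 0.05 s, during which the arm holds its last target. There are 200 camera calls.

## Working session

There is one attempt and no reset: what is moved stays moved. The work goes in short steps, Python scripts to look and compute and a shell command to move; the robot and the scene stay as the last step left them, time stands still between calls to the robot, and variables do not carry over. Pictures are saved under pics/ and viewed, at most 14 in all, crops included, and the job is handed in when it is done.

```bash
mkdir -p pics
python3 - <<'E'
from cell import sense, optics, r
import cv2,numpy as np
np.set_printoptions(precision=4,suppress=True)
print(sense())
for n in ("scene","top"):
    c=optics.camera(n); cv2.imwrite(f"pics/{n}0.png",c["img"][:,:,::-1]); print(n,c["K"],c["T"],[k for k in c])
E
```

```text
{'time_s': 0.0, 'joint_pos': array([69.0366, 20.5976, 86.5987, -0.0008, 72.9096, -6.596 ]), 'joint_vel': array([-0.0945,  0.0005,  0.0268,  0.0609,  0.027 , -0.0457]), 'effort': array([  0.0032, -51.5363, -27.074 ,   0.0679,   0.0345,  -0.0001]), 'ee_pos': array([0.1487, 0.5806, 0.2218]), 'eef_rot': array([-179.8947,   -0.0114,  165.6328]), 'contact_force': array([-0.7754, -0.1137,  0.7732]), 'ft_torque': array([-0.05  , -0.0486,  0.0212]), 'grip_force': 0.0, 'width': 0.08779829708137414}
scene [[513.0512   0.     321.6661]
 [  0.     513.0512 236.9001]
 [  0.       0.       1.    ]] [[ 0.8667  0.2114 -0.4518  0.0058]
 [-0.4987  0.387  -0.7756 -0.8733]
 [ 0.0109  0.8975  0.4409  0.7035]
 [ 0.      0.      0.      1.    ]] ['img', 'K', 'T']
top [[610.8048   0.     321.2864]
 [  0.     610.8048 239.7782]
 [  0.       0.       1.    ]] [[-0.0275  0.9838 -0.1769  0.2766]
 [-0.9996 -0.0287 -0.0041  0.02  ]
 [-0.0091  0.1767  0.9842  1.5083]
 [ 0.      0.      0.      1.    ]] ['img', 'K', 'T']
```

View pics/scene0.png

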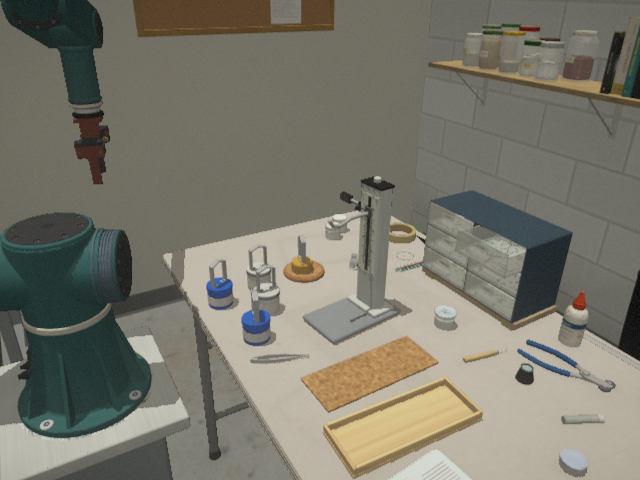

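View pics/top0.png

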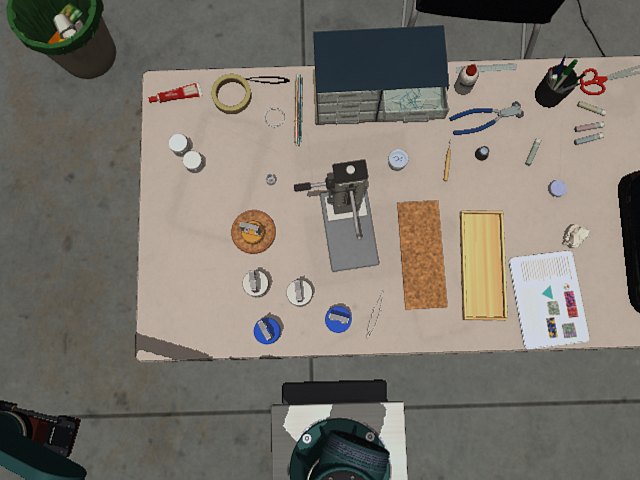

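The scene view shows two silver canisters (x≈258–268, y≈275–295), two blue look-alikes, the check weight on its stand (303,265), the hook scale (375,250), the mat (370,370) and the tray (400,425). In the top view the silver canisters are at (257,283) and (300,292), the stand at (253,231), the vial at (271,180) and the pot at (398,159).

```bash
cat > h.py <<'E'
from cell import sense, optics, r
import cv2,numpy as np
from scipy.spatial.transform import Rotation as R
np.set_printoptions(precision=4,suppress=True)
def cam(n): return optics.camera(n)
def ray(c,u,v,fish=False):
    K=c["K"]; x=(u-K[0,2])/K[0,0]; y=(v-K[1,2])/K[1,1]
    if fish:
        t=np.hypot(x,y); s=np.sin(t)/t if t>1e-9 else 1; d=np.array([x*s,-y*s,-np.cos(t)])
    else: d=np.array([x,-y,-1.])
    return c["T"][:3,3], c["T"][:3,:3]@d
def atz(c,u,v,z,fish=False):
    o,d=ray(c,u,v,fish); return o+d*(z-o[2])/d[2]
def proj(c,p,fish=False):
    q=c["T"][:3,:3].T@(np.asarray(p)-c["T"][:3,3]); x,y,z=q[0],-q[1],-q[2]
    K=c["K"]
    if fish:
        rr=np.hypot(x,y); t=np.arctan2(rr,z); return np.array([K[0,2]+K[0,0]*t*x/rr,K[1,2]+K[1,1]*t*y/rr])
    return np.array([K[0,2]+K[0,0]*x/z,K[1,2]+K[1,1]*y/z])
def save(c,name,box=None,s=1):
    im=c["img"][:,:,::-1]
    if box: im=im[box[1]:box[3],box[0]:box[2]]
    cv2.imwrite("pics/"+name,cv2.resize(im,None,fx=s,fy=s,interpolation=cv2.INTER_CUBIC))
def togo(p,yaw=None):
    """shift in tool units (tool axes) and yaw turn about tool z, from measured pose to p, tool down"""
    s=sense(); Rt=R.from_euler('xyz',s["eef_rot"],degrees=True)
    print("pos",s["ee_pos"],"rot",s["eef_rot"],"t",s["time_s"],"F",s["contact_force"],"w",s["width"],"g",s["grip_force"])
    if yaw is not None:
        # tool down; choose yaw mod 180
        Rd=R.from_euler('xyz',[180,0,yaw],degrees=True); dr=(Rt.inv()*Rd).as_rotvec()/0.1; print("turn units",dr)
    print("shift units now-axes",Rt.inv().apply(np.asarray(p)-s["ee_pos"])/0.04)
E
python3 - <<'E'
from h import *
c=cam("top"); save(c,"topc.png",(225,150,425,350),3)
for n,u,v,z in [("stand",253,231.5,.011),("mat",421.5,254,.006),("tray",483,265.5,.022),("canL",256.5,282.5,.056),("canR",300,292.5,.056),("vial",271,180,.04),("pot",398,159,.038)]: print(n,atz(c,u,v,z))
E
```

```text
stand [0.5717 0.1963 0.011 ]
mat [ 0.5035 -0.2216  0.006 ]
tray [ 0.4683 -0.3677  0.022 ]
canL [0.4385 0.1836 0.056 ]
canR [0.4117 0.0803 0.056 ]
vial [0.6952 0.1471 0.04  ]
pot [ 0.7406 -0.1713  0.038 ]
```

View pics/topc.png

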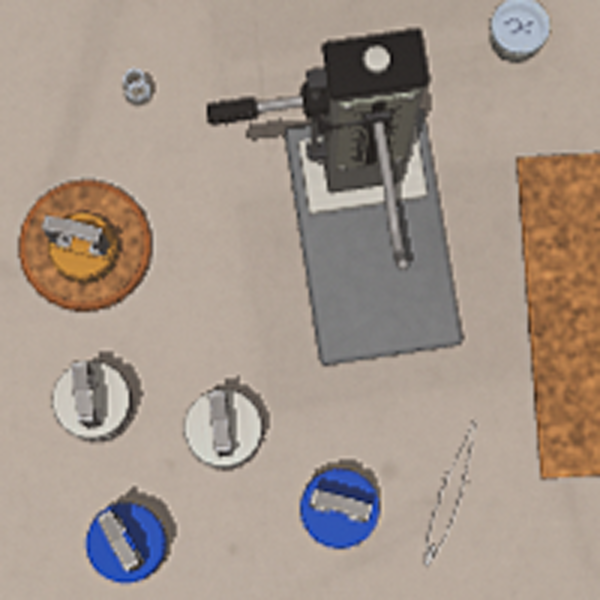

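Zoomed: check-weight bail crest runs (45,225)-(103,243), canister bail crests (85,362)-(90,428) and (216,390)-(226,456); base-plate front corners (322,365),(463,342); hook's open end (403,263); tab (232,110).

Run:
```python
from h import *
c=cam("top"); f=lambda u,v,z: atz(c,225+u/3,150+v/3,z)
A=f(322,365,.014);B=f(463,342,.014);L=f(288,128,.014)
y=(A-B); print("plate w",np.linalg.norm(y)); yaw=np.degrees(np.arctan2(-y[0],y[1])); e=(L-A); print("yaw from front",yaw,"from side",np.degrees(np.arctan2(e[1],e[0])))
t=np.radians(yaw); ex=np.array([np.cos(t),np.sin(t),0]); ey=np.array([-np.sin(t),np.cos(t),0])
O=(A+B)/2+.055*ex; print("origin",O)
tip=f(403,263,.262+.018-.012); print("hooktip",tip,"rel",(tip-O)@ex,(tip-O)@ey)
for z in (.2,.25,.3):
    p=f(232,110,z); print("tab",z,p,(p-O)@ex,(p-O)@ey)
for n,a,b,z in [("cw",(45,225),(103,243),.111),("canL",(85,362),(90,428),.12),("canR",(216,390),(226,456),.12)]:
    a=f(*a,z);b=f(*b,z); print(n,(a+b)/2,np.linalg.norm(a-b),"bail yaw(y dir angle-90)",np.degrees(np.arctan2(*(a-b)[[1,0]]))-90)
s=cam("scene"); save(s,"scenec.png",(220,160,440,325),3.6)
togo([.57,.19,.3])
for p in [O+[0,0,.25]]: print(proj(s,p),proj(c,p))
```

```text
plate w 0.11747532009875224
yaw from front 7.679176452963961 from side 6.352672514046683
origin [ 0.527  -0.0496  0.014 ]
hooktip [ 0.5017 -0.0534  0.268 ] rel -0.025627059290134327 -0.0003834782087646893
tab 0.2 [0.6323 0.0641 0.2   ] 0.11949954276882485 0.09860338179047569
tab 0.25 [0.6187 0.0624 0.25  ] 0.10580245714193802 0.09874910411048171
tab 0.3 [0.6051 0.0608 0.3   ] 0.09210537151505117 0.0988948264304877
cw [0.5606 0.1923 0.111 ] 0.04770484141261718 bail yaw(y dir angle-90) -19.103697903249937
canL [0.4335 0.1817 0.12  ] 0.05065345574386563 bail yaw(y dir angle-90) -86.15038560251124
canR [0.4093 0.0806 0.12  ] 0.050744082553010265 bail yaw(y dir angle-90) -82.60072074555025
pos [0.1488 0.5809 0.2222] rot [-179.9481   -0.006   165.629 ] t 0.25 F [-0.4924 -0.0758  0.3986] w 0.08799186660600875 g 0.0
shift units now-axes [-12.6261  -6.8556  -1.9394]
[339.062  220.2991] [356.9312 226.0681]
```

View pics/scenec.png

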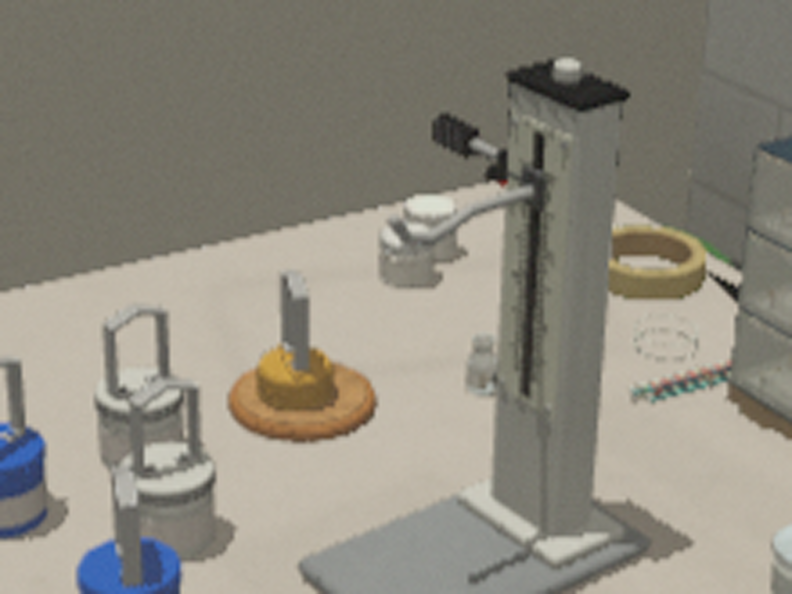

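Scene crop: scale with hook's open end at crop (395,228), black tab at (453,135), pointer/rider close to (530,180). Moving above the check weight.

```bash
python3 -m crank '[[[-0.97,-0.53,-0.1],[0,0,0.8],1],[[-0.97,-0.53,-0.1],[0,0,0],1],[[-0.97,-0.53,-0.1],[0,0,0],1],[[-0.97,-0.53,-0.1],[0,0,0],1],[[-0.97,-0.53,-0.1],[0,0,0],1]]'
python3 -m crank '[[[-0.97,-0.53,-0.1],[0,0,0],1],[[-0.97,-0.53,-0.1],[0,0,0],1],[[-0.97,-0.53,-0.1],[0,0,0],1],[[-0.97,-0.53,-0.1],[0,0,0],1],[[-0.97,-0.53,0],[0,0,0],1]]'
python3 -m crank '[[[-0.5,-0.3,0],[0,0,0],1],[[0,0,0],[0,0,0],1],[[0,0,0],[0,0,0],1]]'
python3 - <<'E'
from h import *
togo([.561,.193,.15],161)
c=cam("wrist"); print(c["K"]); save(c,"w1.png")
E
```

```text
time_s: 0.67
ee_pos: [0.2919, 0.4288, 0.2415]
eef_rot: [-180.0, 0.0, 161.1]
contact_force: [1.3, -0.1, 0.4]
width: 0.0876
grip_force: 0.0
time_s: 1.08
ee_pos: [0.4325, 0.2754, 0.2573]
eef_rot: [179.9, 0.1, 161.1]
contact_force: [1.4, -0.0, 0.7]
width: 0.0877
grip_force: 0.0
time_s: 1.33
ee_pos: [0.4467, 0.2583, 0.2563]
eef_rot: [-180.0, -0.0, 160.9]
contact_force: [-1.0, 0.2, 0.1]
width: 0.0877
grip_force: 0.0
pos [0.4467 0.2583 0.2563] rot [-179.9954   -0.0352  160.8706] t 1.3333 F [-1.0424  0.2324  0.1468] w 0.087715221877764 g 0.0
turn units [-0.0008 -0.0062 -0.0226]
shift units now-axes [-3.2366 -0.6044  2.6548]
[[371.6483   0.     315.9548]
 [  0.     371.6483 241.1353]
 [  0.       0.       1.    ]]
```

View pics/w1.png

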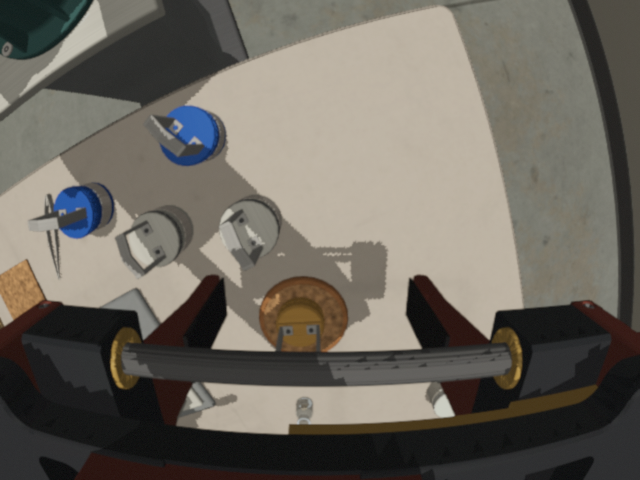

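Wrist view (fisheye): check weight at (300,325) with leg roots about (287,331)/(314,331), stand circle centre about (303,315), canister lids about (249,229) and (158,235).

Run:
```python
from h import *
c=cam("wrist"); f=lambda u,v,z: atz(c,u,v,z,True)
a=f(287,331,.043);b=f(314,331,.043);print("cw roots",a,b,(a+b)/2,np.linalg.norm(a-b))
print("stand",f(303,314,.011),"stand L/R",f(260,312,.011),f(347,312,.011))
print("canL",f(249,229,.056),"canR",f(158,235,.056))
for p in [(.5717,.1963,.011),(.5606,.1923,.111),(.4335,.1817,.12),(.4093,.0806,.12),(.4093,.0806,.056)]: print(p,proj(c,p,True))
save(c,"w2.png",(200,180,360,360),3.3)
```

```text
cw roots [0.5634 0.184  0.043 ] [0.5733 0.2133 0.043 ] [0.5684 0.1986 0.043 ] 0.03096403433481414
stand [0.5633 0.2025 0.011 ] stand L/R [0.5441 0.1534 0.011 ] [0.5784 0.2539 0.011 ]
canL [0.4358 0.1915 0.056 ] canR [0.4083 0.0939 0.056 ]
(0.5717, 0.1963, 0.011) [300.5976 321.2069]
(0.5606, 0.1923, 0.111) [289.0776 359.6608]
(0.4335, 0.1817, 0.12) [224.7077 247.6825]
(0.4093, 0.0806, 0.12) [121.0748 257.6981]
(0.4093, 0.0806, 0.056) [148.5764 239.8003]
```

View pics/w2.png

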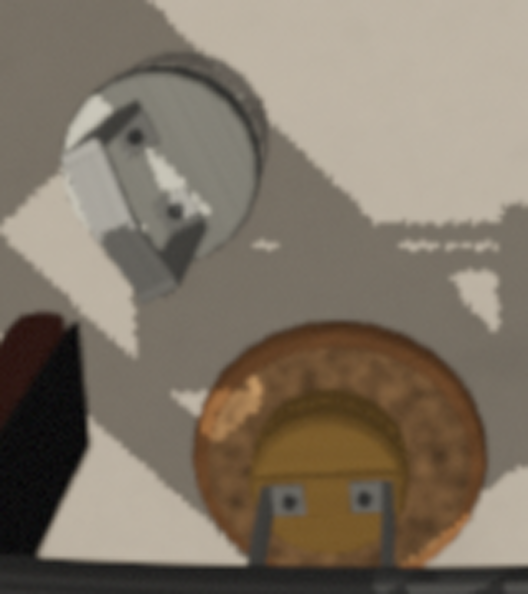

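```bash
cat >> h.py <<'E'
from scipy.optimize import least_squares
def circ(c,rad,z,obs,p0,fish):
    """obs: dict of extremes l,r,t,b in pixels -> centre"""
    a=np.linspace(0,2*np.pi,180)
    def res(p):
        q=np.array([proj(c,[p[0]+rad*np.cos(t),p[1]+rad*np.sin(t),z],fish) for t in a])
        e=dict(l=q[:,0].min(),r=q[:,0].max(),t=q[:,1].min(),b=q[:,1].max()); return [e[k]-obs[k] for k in obs]
    s=least_squares(res,p0); return s.x,s.fun
E
python3 - <<'E'
from h import *
c=cam("wrist"); k=3.3; g=lambda l=None,r=None,t=None,b=None:{n:v/k+(200 if n in'lr' else 180) for n,v in dict(l=l,r=r,t=t,b=b).items() if v}
print("stand",circ(c,.055,.011,g(193,487,320),[.57,.2],True))
print("cw top disc",circ(c,.0285,.039,g(252,406,400),[.57,.2],True))
print("canL lid",circ(c,.031,.056,g(64,262,68,258),[.44,.18],True))
T=cam("top")
G=lambda l,r,t,b:dict(l=225+l/3,r=225+r/3,t=150+t/3,b=150+b/3)
print("top: stand",circ(T,.055,.011,G(19,152,180,311),[.57,.2],False))
print("canL",circ(T,.031,.056,G(52,132,359,440),[.43,.18],False))
print("canR",circ(T,.031,.056,G(184,264,386,467),[.43,.08],False))
E
```

```text
stand (array([0.5691, 0.2008]), array([-0.2082,  0.2051,  0.0197]))
cw top disc (array([0.5606, 0.2008]), array([-1.4741,  1.4568,  0.0839]))
canL lid (array([0.4364, 0.1916]), array([ 0.0715, -0.0847, -0.8732,  0.9394]))
top: stand (array([0.5712, 0.1951]), array([ 0.1786, -0.1783,  0.228 , -0.22  ]))
canL (array([0.4371, 0.1856]), array([ 0.362 , -0.3616,  0.5646, -0.5535]))
canR (array([0.4126, 0.081 ]), array([ 0.3137, -0.3132,  0.4876, -0.4779]))
```

```bash
python3 -m crank '[[[-0.8,-0.13,0],[0,0,0],1],[[-0.8,-0.13,0],[0,0,0],1],[[-0.8,-0.13,0],[0,0,0],1],[[-0.8,-0.14,0.5],[0,0,0],1],[[0,0,0.9],[0,0,0],1]]'
python3 -m crank '[[[0,0,0.9],[0,0,0],1],[[0,0,0],[0,0,0],1],[[0,0,0],[0,0,0],1],[[0,0,0],[0,0,0],1]]'
python3 - <<'E'
from h import *
togo([.561,.196,.066],161)
c=cam("wrist"); save(c,"w3.png")
T=cam("top");save(T,"t3.png",(215,160,345,300),4)
a=cv2.imread("pics/w3.png");b=cv2.resize(cv2.imread("pics/t3.png"),(446,480));cv2.imwrite("pics/j3.png",cv2.resize(np.hstack([a[:,140:480],b]),None,fx=1,fy=1))
E
```

```text
time_s: 1.95
ee_pos: [0.5688, 0.1972, 0.204]
eef_rot: [179.7, 0.7, 161.0]
contact_force: [0.8, -0.3, 0.8]
width: 0.0876
grip_force: 0.0
time_s: 2.28
ee_pos: [0.5606, 0.1987, 0.1659]
eef_rot: [180.0, 0.1, 161.1]
contact_force: [0.7, 0.9, 0.5]
width: 0.0878
grip_force: 0.0
pos [0.5606 0.1987 0.1659] rot [179.9622   0.058  161.1387] t 2.2833 F [0.7101 0.8979 0.5409] w 0.08784970085954805 g 0.0
turn units [0.0066 0.0101 0.0242]
shift units now-axes [-0.0285 -0.0611  2.498 ]
```

View pics/j3.png

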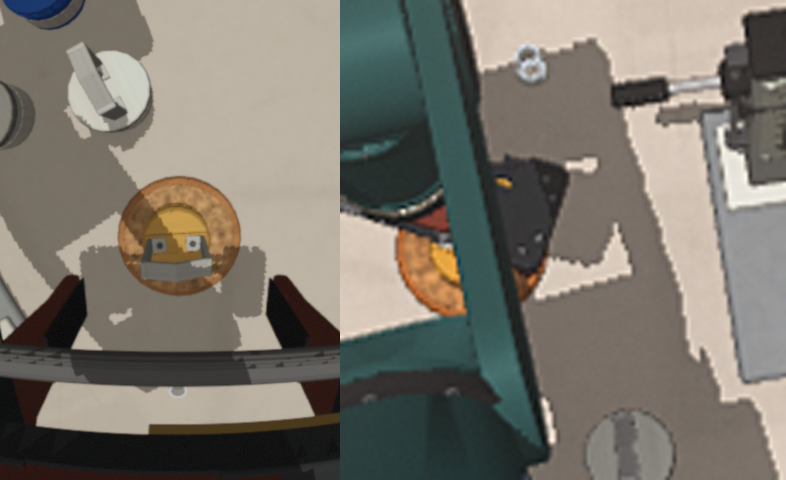

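Wrist now: crest spans (282–352, ~270), stand circle 258–380 × 176–295.

Run:
```python
from h import *
c=cam("wrist"); f=lambda u,v,z: atz(c,u,v,z,True)
print("crest ends",f(283,268,.110),f(352,266,.110),"mid",f(317.5,268,.111))
print(circ(c,.055,.011,dict(l=258,r=380,t=176,b=295),[.57,.2],True))
print("lid canL",circ(c,.031,.056,dict(l=208,r=291.5,t=49,b=131),[.43,.19],True))
print("crest canL",f(140+78,45,.12),f(140+110,115,.12))
```

```text
crest ends [0.5589 0.1786 0.11  ] [0.5717 0.2198 0.11  ] mid [0.5656 0.1991 0.111 ]
(array([0.5735, 0.1986]), array([-0.6354,  0.6394, -0.076 ,  0.152 ]))
lid canL (array([0.4392, 0.19  ]), array([ 0.1562, -0.1431,  0.0689, -0.065 ]))
crest canL [0.4194 0.1895 0.12  ] [0.4656 0.1935 0.12  ]
```

```bash
python3 -m crank '[[[-0.07,0,0.5],[0,0,-0.2],1],[[0,0,0.8],[0,0,0],1],[[0,0,0.8],[0,0,0],1],[[0,0,0.4],[0,0,0],1],[[0,0,0],[0,0,0],1]]'
python3 -m crank '[[[0,0,0],[0,0,0],0],[[0,0,0],[0,0,0],0],[[0,0,0],[0,0,0],0],[[0,0,0],[0,0,0],0],[[0,0,0],[0,0,0],0]]' 25
python3 -m crank '[[[0,0,0],[0,0,0],0],[[0,0,0],[0,0,0],0],[[0,0,-0.5],[0,0,0],0],[[0,0,0],[0,0,0],0],[[0,0,0],[0,0,0],0]]'
python3 - <<'E'
from h import *
togo([.561,.196,.066],161)
c=cam("wrist");save(c,"w4.png")
E
```

```text
time_s: 2.85
ee_pos: [0.5611, 0.1963, 0.0625]
eef_rot: [-179.9, -0.2, 162.2]
contact_force: [-0.3, 0.6, 0.7]
width: 0.0877
grip_force: 0.0
time_s: 3.27
ee_pos: [0.5639, 0.1968, 0.0658]
eef_rot: [179.9, 0.1, 162.2]
contact_force: [0.2, -0.0, -0.7]
width: 0.0579
grip_force: 0.0
time_s: 3.68
ee_pos: [0.5635, 0.1966, 0.0846]
eef_rot: [180.0, 0.1, 162.2]
contact_force: [-0.4, 0.7, -4.6]
width: 0.0458
grip_force: 25.0
pos [0.5635 0.1966 0.0846] rot [179.9696   0.0675 162.1924] t 3.6833 F [-0.4113  0.734  -4.6376] w 0.04583140857746742 g 24.98222440481186
turn units [0.0054 0.0117 0.2081]
shift units now-axes [ 0.0548 -0.0336  0.4649]
```

View pics/w4.png

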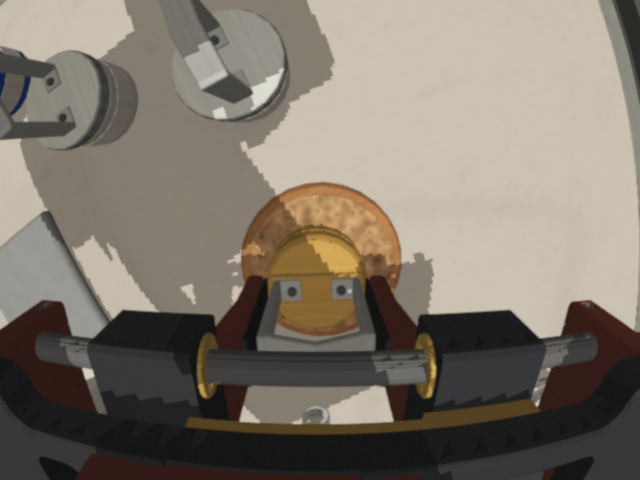

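Weight is gripped by the bail legs (both leg roots visible between the fingers at (292,290),(342,288)), clear of the stand. Lifting, turning, and going in front of the hook.

```bash
python3 -m crank '[[[0,0,-0.8],[0,0,-0.87],0],[[0,0,-0.8],[0,0,-0.87],0],[[0,0,-0.8],[0,0,-0.87],0],[[0,0,-0.8],[0,0,-0.87],0],[[0,0,-0.8],[0,0,-0.87],0]]' 30
python3 -m crank '[[[0.48,-0.746,0],[0,0,0],0],[[0.48,-0.746,0],[0,0,0],0],[[0.48,-0.746,0],[0,0,0],0],[[0.48,-0.746,0],[0,0,0],0],[[0.48,-0.746,0],[0,0,0],0]]'
python3 -m crank '[[[0.48,-0.746,0],[0,0,0],0],[[0.48,-0.746,0],[0,0,0],0],[[0.48,-0.746,0],[0,0,0],0],[[0,0,0],[0,0,0],0],[[0,0,0],[0,0,0],0]]'
python3 - <<'E'
from h import *
togo([.529,-.047,.239],187)
T=cam("top");S=cam("scene");W=cam("wrist");save(T,"t5.png",(270,150,400,300),4);save(S,"s5.png",(250,150,420,280),4)
a=cv2.imread("pics/t5.png")[:520];b=cv2.imread("pics/s5.png")
a=cv2.resize(a,(390,450));b=cv2.resize(b,None,fx=.6,fy=.6);w=cv2.resize(W["img"][:,:,::-1],(408,306));o=np.zeros((618,800,3),np.uint8)
o[:450,:390]=a;o[:312,392:]=b;o[312:618,392:]=w;cv2.imwrite("pics/j5.png",o[:600])
E
```

```text
time_s: 4.15
ee_pos: [0.5619, 0.1963, 0.2443]
eef_rot: [-180.0, -0.2, -172.6]
contact_force: [0.4, 0.4, -5.1]
width: 0.0458
grip_force: 30.0
time_s: 4.57
ee_pos: [0.4843, 0.0355, 0.2431]
eef_rot: [180.0, -0.1, -172.8]
contact_force: [0.6, -0.9, -4.2]
width: 0.0459
grip_force: 29.9
time_s: 4.98
ee_pos: [0.4387, -0.0606, 0.2435]
eef_rot: [180.0, -0.1, -173.1]
contact_force: [0.1, 0.5, -4.6]
width: 0.046
grip_force: 29.9
pos [ 0.4387 -0.0606  0.2435] rot [ 179.9633   -0.1067 -173.1133] t 4.9833 F [ 0.0618  0.4617 -4.5909] w 0.045955889338046695 g 29.93923991918564
turn units [ 0.0064 -0.0186 -0.0198]
shift units now-axes [-2.2821  0.0669  0.1071]
```

View pics/j5.png

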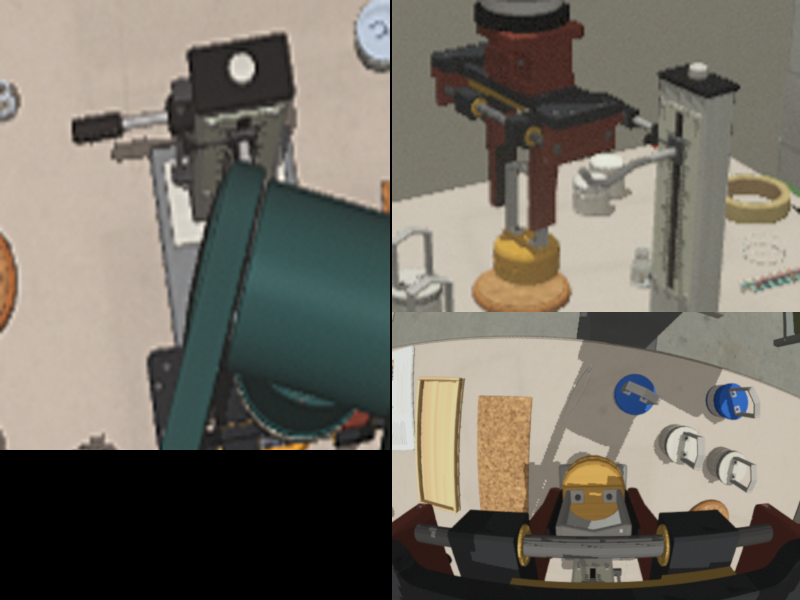

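Weight hangs level in front of the hook; the scene inset shows hook tip at about full-frame (330,226), the bail facing it. I check the hook's height against the bar's mid-plane.

Run:
```python
from h import *
S=cam("scene"); t=np.radians(7); ex=np.array([np.cos(t),np.sin(t),0]);ey=np.array([-np.sin(t),np.cos(t),0])
for O in ([.529,-.047,0],[.527,-.0496,0]):
    O=np.array(O)
    def mid(U,V,dy=0):
        u,v=(U-392)/2.4+250,V/2.4+150
        o,d=ray(S,u,v); k=((O+dy*ey-o)@ey)/(d@ey); p=o+k*d; return (p-O)@ex,p[2]
    print("tip top",mid(590,172),"tip",mid(582,184),"bar low",mid(605,185),"bar col",mid(672,152),"pointer?",mid(683,143))
    print("tab",mid(612,118,.1))
W=cam("wrist")
```

```text
tip top (np.float64(-0.017819365646882288), np.float64(0.2641348744418036)) tip (np.float64(-0.026331800651835983), np.float64(0.25503474995640174)) bar low (np.float64(-0.0007174191408661475), np.float64(0.24711044475390048)) bar col (np.float64(0.07651829448685403), np.float64(0.2590615309818298)) pointer? (np.float64(0.08944564195078401), np.float64(0.2647067181545827))
tab (np.float64(0.08755552509719684), np.float64(0.2567017162984838))
tip top (np.float64(-0.017377935757930996), np.float64(0.26549231929928907)) tip (np.float64(-0.02586407210239632), np.float64(0.25642030910599106)) bar low (np.float64(-0.0003288246961317294), np.float64(0.24852048557201434)) bar col (np.float64(0.07666827379865662), np.float64(0.2604346496314931)) pointer? (np.float64(0.08955568299324604), np.float64(0.26606239633500733))
tab (np.float64(0.08792666576258532), np.float64(0.25792093976655717))
```

```bash
python3 -m crank '[[[-0.76,0.02,0],[0,0,0],0],[[-0.76,0.02,0],[0,0,0],0],[[-0.76,0.02,0],[0,0,0],0],[[0,0,0],[0,0,0],0],[[0,0,0],[0,0,0],0]]'
python3 -m crank '[[[0,0,0.5],[0,0,0],0],[[0,0,0.5],[0,0,0],0],[[0,0,0.3],[0,0,0],0],[[0,0,0.3],[0,0,0],0],[[0,0,0],[0,0,0],0]]'
python3 -m crank '[[[0,0,0.3],[0,0,0],0],[[0,0,0.3],[0,0,0],0],[[0,0,0.3],[0,0,0],0],[[0,0,0],[0,0,0],0],[[0,0,0],[0,0,0],0]]'
```

```text
time_s: 5.65
ee_pos: [0.5321, -0.0444, 0.2439]
eef_rot: [180.0, -0.0, -172.7]
contact_force: [0.5, -0.4, -4.6]
width: 0.0455
grip_force: 30.0
time_s: 6.07
ee_pos: [0.5276, -0.0448, 0.1783]
eef_rot: [179.9, -0.3, -172.8]
contact_force: [-1.9, -0.1, -2.7]
width: 0.046
grip_force: 30.0
time_s: 6.48
ee_pos: [0.5292, -0.0455, 0.1449]
eef_rot: [180.0, -0.1, -172.8]
contact_force: [-4.2, -1.6, 1.0]
width: 0.0459
grip_force: 30.0
```

```bash
python3 -m crank '[[[0,0,0],[0,0,0],1],[[0,0,0],[0,0,0],1],[[0,0,0],[0,0,0],1],[[0,0,0],[0,0,0],1],[[0,0,0],[0,0,0],1]]'
python3 -m crank '[[[0,0,-0.5],[0,0,0],1],[[0,0,-0.5],[0,0,0],1],[[0,0,-1],[0,0,0],1],[[0,0,-1],[0,0,0],1],[[0,0,0],[0,0,0],1]]'
python3 - <<'E'
from h import *
T=cam("top");S=cam("scene");W=cam("wrist");save(S,"s6.png",(290,160,410,270),5)
b=cv2.imread("pics/s6.png");o=np.zeros((550,800,3),np.uint8);o[:,:600]=b
t=T["img"][150:300,270:400,::-1];o[:231,600:]=cv2.resize(t,(200,231));w=cv2.resize(W["img"][300:,150:490,::-1],(200,106));o[240:346,600:]=w
cv2.imwrite("pics/j6.png",o)
E
```

```text
time_s: 6.9
ee_pos: [0.5308, -0.0457, 0.145]
eef_rot: [-180.0, 0.1, -172.9]
contact_force: [-0.1, 0.8, -0.3]
width: 0.0761
grip_force: 0.0
time_s: 7.32
ee_pos: [0.5349, -0.0465, 0.2722]
eef_rot: [-179.8, 0.7, -172.9]
contact_force: [0.9, -1.2, 0.4]
width: 0.0881
grip_force: 0.0
```

View pics/j6.png

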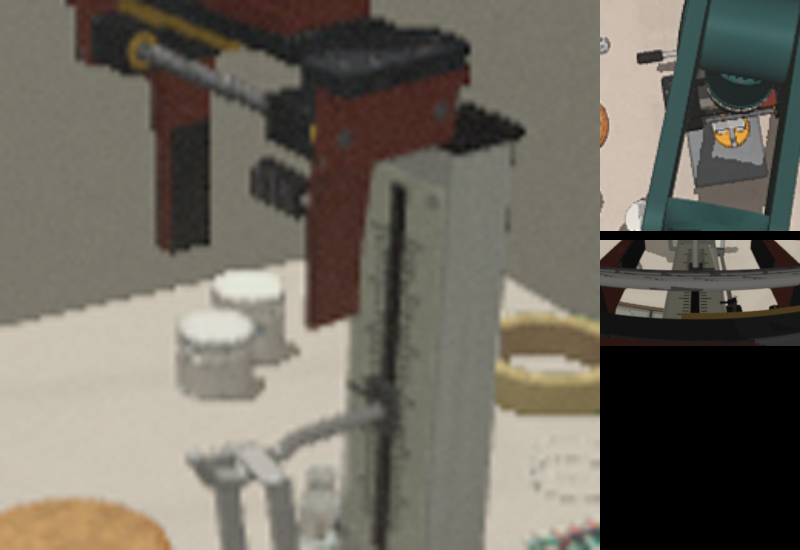

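The weight hangs on the hook (bail at crop (240,465)), carriage with the small dark pointer at (352,385); the tab is still high, at (278,187). Triangulating tab, nib and pointer.

```bash
python3 -m crank '[[[0,0,-1],[0,0,0],1],[[0,0,-1],[0,0,0],1],[[0,0,-1],[0,0,0],1],[[0.8,0,-0.5],[0,0,0],1],[[0.8,0,0],[0,0,0],1]]'
python3 - <<'E'
from h import *
S=cam("scene");T=cam("top"); t=np.radians(7); ex=np.array([np.cos(t),np.sin(t),0]);ey=np.array([-np.sin(t),np.cos(t),0]);O=np.array([.528,-.048,0])
o1,d1=ray(S,345.8,197.5);o2,d2=ray(T,225+232/3,150+110/3)
A=np.array([d1,-d2]).T;k=np.linalg.lstsq(A,o2-o1,rcond=None)[0];p=o1+k[0]*d1;q=o2+k[1]*d2;print("tab",p,q,np.linalg.norm(p-q),((p+q)/2-O)@ex,((p+q)/2-O)@ey)
def xp(u,v,x):
    o,d=ray(S,u,v);k=(x-(o-O)@ex)/(d@ex);p=o+k*d;return (p-O)@ey,p[2]
for x in (.07,.08,.085):print(x,"pointer now",xp(290+352/5,160+385/5,x),"carriage",xp(290+380/5,160+387/5,x),"nib0",xp(220+500/3.6,160+182/3.6,x))
togo([.61,.063,.35],97)
S=cam("scene");save(S,"s7.png",(320,180,400,250),9)
E
```

```text
time_s: 7.88
ee_pos: [0.4689, -0.0541, 0.4073]
eef_rot: [-179.9, 0.3, -172.8]
contact_force: [-0.5, 0.0, -0.1]
width: 0.0885
grip_force: 0.0
tab [0.6149 0.0628 0.2588] [0.6162 0.0621 0.2591] 0.0014743764006050187 0.10038265366370916 0.09897768726382584
0.07 pointer now (np.float64(0.008895806561277789), np.float64(0.20074099301971704)) carriage (np.float64(-0.009455349728861698), np.float64(0.20709367103661658)) nib0 (np.float64(0.018042129202240232), np.float64(0.26151895043270845))
0.08 pointer now (np.float64(0.019991854341695387), np.float64(0.19344301349656967)) carriage (np.float64(0.0013743242325451402), np.float64(0.19988790298382852)) nib0 (np.float64(0.029270939237703655), np.float64(0.25510318543445565))
0.085 pointer now (np.float64(0.0255398782319043), np.float64(0.189794023734996)) carriage (np.float64(0.006789161213248505), np.float64(0.19628501895743455)) nib0 (np.float64(0.03488534425543524), np.float64(0.25189530293532925))
pos [ 0.4632 -0.0535  0.404 ] rot [ 179.9854   -0.1532 -172.9192] t 7.9833 F [0.2215 0.2315 0.9723] w 0.0876957813856529 g 0.0
turn units [-0.019  -0.023  15.7221]
shift units now-axes [-4.0046  2.4366  1.3406]
```

View pics/s7.png

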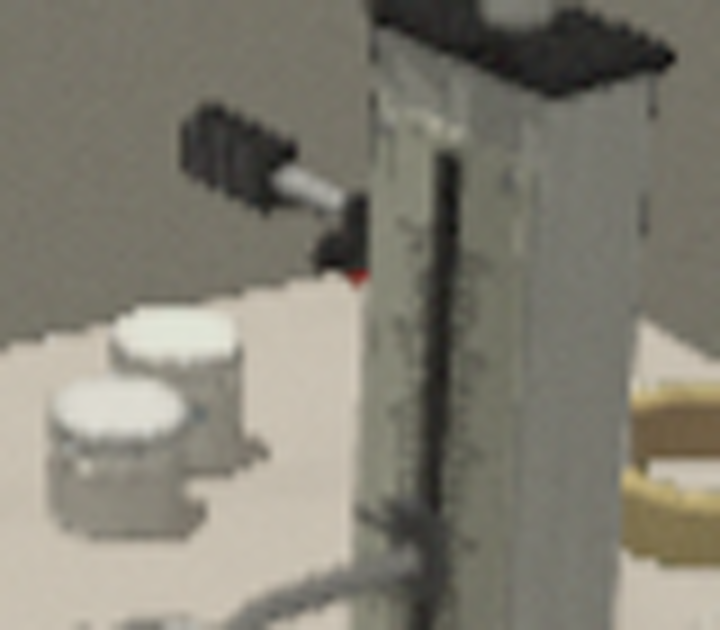

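The weight hangs still with pointer tip at crop (362,508); the red nib tip shows at (357,275) and tab centre at (235,155). So the nib needs to go down about 62 mm; turning to pinch the tab.

```bash
for i in 1 2 3; do python3 -m crank '[[[0,0,0],[0,0,1],1],[[0,0,0],[0,0,1],1],[[0,0,0],[0,0,1],1],[[0,0,0],[0,0,1],1],[[0,0,0],[0,0,1],1]]' | grep rot; done
python3 -m crank '[[[0,0,0],[0,0,0.72],1],[[0,0,0],[0,0,0],1]]' | grep -E 'rot|pos'
python3 -m crank '[[[0.48,0.826,0],[0,0,0],1],[[0.48,0.826,0],[0,0,0],1],[[0.48,0.826,0],[0,0,0],1],[[0.48,0.826,0],[0,0,0],1],[[0.48,0.826,0],[0,0,0],1]]' | grep -E 'rot|pos'
python3 -m crank '[[[0,0,0.8],[0,0,0],1],[[0,0,0.8],[0,0,0],1],[[0,0,0],[0,0,0],1],[[0,0,0],[0,0,0],1]]' | grep -E 'rot|pos'
python3 - <<'E'
from h import *
W=cam("wrist");save(W,"w8.png");T=cam("top")
togo([.6155,.0625,.243],97); print(proj(W,[.6155,.0625,.269],True),proj(W,[.6155-.0044,.0625+.0357/2*0,.269],True))
E
```

```text
eef_rot: [-180.0, -0.2, 158.2]
eef_rot: [-179.9, -0.2, 129.5]
eef_rot: [-179.8, -0.1, 100.9]
ee_pos: [0.4671, -0.0533, 0.4023]
eef_rot: [-179.8, -0.1, 96.9]
ee_pos: [0.6205, 0.0635, 0.4025]
eef_rot: [-179.9, -0.0, 97.2]
ee_pos: [0.6177, 0.0622, 0.3374]
eef_rot: [-179.6, -0.1, 97.2]
pos [0.6197 0.0618 0.3415] rot [179.9439   0.0099  97.0804] t 10.3 F [0.3746 0.2358 0.6261] w 0.08758216040128176 g 0.0
turn units [0.0098 0.0017 0.014 ]
shift units now-axes [ 0.0304 -0.1042  2.4622]
[315.0594 255.8448] [308.3343 255.0303]
```

View pics/w8.png

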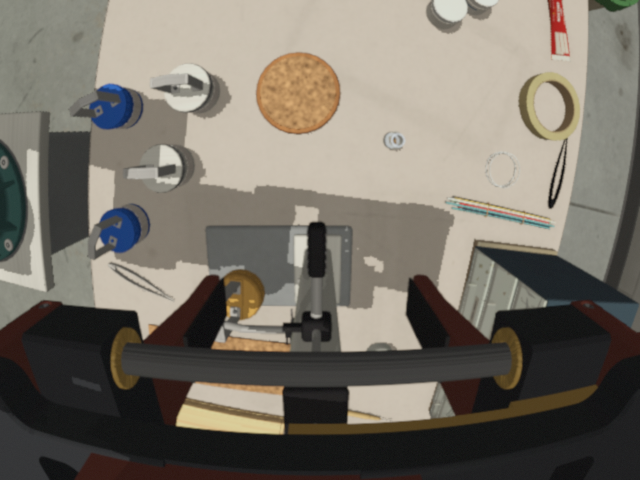

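Tab seen at (317,248), centred between the fingers. Descend, pinch, slide down about 61 mm.

```bash
python3 -m crank '[[[0,-0.08,0.8],[0,0,0],1],[[0,0,0.8],[0,0,0],1],[[0,0,0.85],[0,0,0],1],[[0,0,0],[0,0,0],0.4],[[0,0,0],[0,0,0],0.2]]' 12 | grep -E 'pos|force|width'
python3 -m crank '[[[0,0,0],[0,0,0],0],[[0,0,0],[0,0,0],0],[[0,0,0],[0,0,0],0],[[0,0,0],[0,0,0],0],[[0,0,0],[0,0,0],0]]' | grep -E 'pos|force|width'
python3 -m crank '[[[0,0,0.3],[0,0,0],0],[[0,0,0.4],[0,0,0],0],[[0,0,0.4],[0,0,0],0],[[0,0,0.4],[0,0,0],0],[[0,0,0],[0,0,0],0]]' | grep -E 'pos|force|width'
python3 -m crank '[[[0,0,0],[0,0,0],0],[[0,0,0],[0,0,0],0]]' | grep -E 'pos|force|width'
python3 - <<'E'
from h import *
S=cam("scene");save(S,"s9.png",(320,180,400,250),9)
E
```

```text
ee_pos: [0.6157, 0.0613, 0.2433]
contact_force: [0.2, 0.3, 0.3]
width: 0.0777
grip_force: 0.0
ee_pos: [0.6165, 0.0616, 0.2437]
contact_force: [0.5, -0.5, -0.1]
width: 0.0446
grip_force: 0.0
ee_pos: [0.6161, 0.0619, 0.1801]
contact_force: [8.8, 1.0, -2.5]
width: 0.0111
grip_force: 3.9
ee_pos: [0.6176, 0.062, 0.1831]
contact_force: [4.4, 2.2, -2.6]
width: 0.0092
grip_force: 12.0
```

View pics/s9.png

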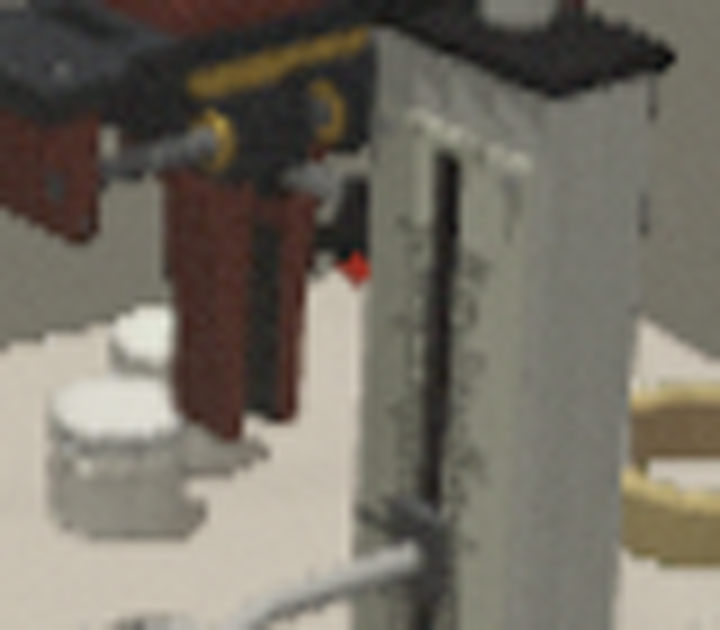

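The fingers closed only after I had already gone down, so the nib (red, (355,265)) hasn't moved. Reopen, go back up and pinch properly.

```bash
python3 -m crank '[[[0,0,0],[0,0,0],0.5],[[0,0,0],[0,0,0],0.5],[[0,0,0],[0,0,0],0.5],[[0,0,0],[0,0,0],0.5],[[0,0,0],[0,0,0],0.5]]' | grep -E 'pos|force|width'
python3 -m crank '[[[0,0,-0.5],[0,0,0],0.5],[[0,0,-0.5],[0,0,0],0.5],[[0,0,-0.55],[0,0,0],0.5],[[0,0,0],[0,0,0],0.5],[[0,0,0],[0,0,0],0.3]]' | grep -E 'pos|force|width'
for i in 1 2; do python3 -m crank '[[[0,0,0],[0,0,0],0],[[0,0,0],[0,0,0],0],[[0,0,0],[0,0,0],0],[[0,0,0],[0,0,0],0],[[0,0,0],[0,0,0],0]]' 15| grep -E 'pos|force|width'; done
```

```text
ee_pos: [0.6156, 0.0615, 0.1826]
contact_force: [-1.1, 0.4, -0.0]
width: 0.0391
grip_force: 0.0
ee_pos: [0.6167, 0.0615, 0.2457]
contact_force: [-0.4, -0.1, -0.6]
width: 0.0396
grip_force: 0.0
ee_pos: [0.6174, 0.0619, 0.244]
contact_force: [5.5, 1.0, -3.4]
width: 0.012
grip_force: 15.0
ee_pos: [0.6174, 0.0619, 0.2441]
contact_force: [4.8, 1.4, -2.8]
width: 0.0118
grip_force: 15.0
```

```bash
python3 -m crank '[[[0,0,0.3],[0,0,0],0],[[0,0,0.3],[0,0,0],0],[[0,0,0.3],[0,0,0],0],[[0,0,0.3],[0,0,0],0],[[0,0,0.3],[0,0,0],0]]' | grep -E 'pos|force|width'
python3 -m crank '[[[0,0,0],[0,0,0],0],[[0,0,0],[0,0,0],0]]' | grep -E 'pos|force|width'
python3 - <<'E'
from h import *
S=cam("scene");W=cam("wrist")
o=np.zeros((540,800,3),np.uint8);o[:,:480]=cv2.resize(S["img"][200:245,340:380,::-1],(480,540),interpolation=cv2.INTER_CUBIC)
o[:240,480:]=cv2.resize(W["img"][230:410,200:440,::-1],(320,240));cv2.imwrite("pics/j10.png",o)
E
```

```text
ee_pos: [0.6175, 0.0619, 0.1843]
contact_force: [4.7, 1.1, 1.3]
width: 0.0121
grip_force: 15.0
ee_pos: [0.6175, 0.0619, 0.1834]
contact_force: [6.4, 1.2, -2.4]
width: 0.012
grip_force: 15.0
```

View pics/j10.png

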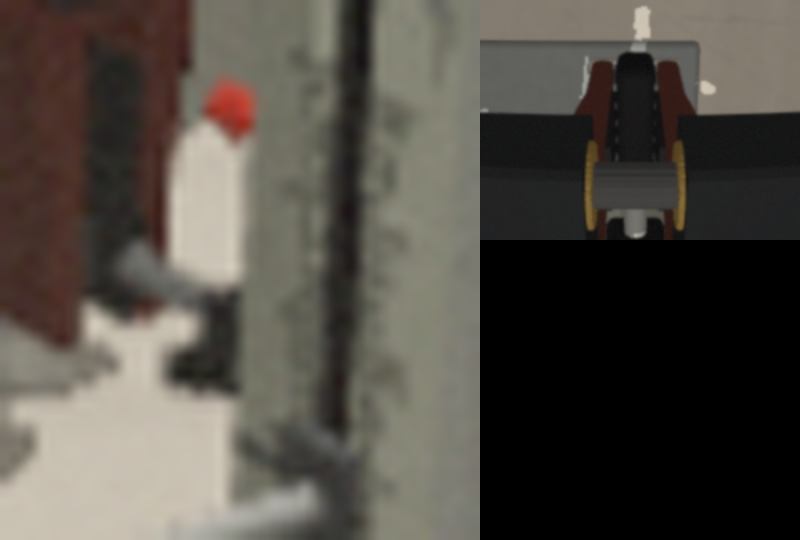

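The red spot is a fixed background item. Rider now at crop (215,320) with the nib arm's black front end at (185,368); pointer tip at (242,437), in front of the plate.

Run:
```python
from h import *
S=cam("scene");t=np.radians(7); ex=np.array([np.cos(t),np.sin(t),0]);ey=np.array([-np.sin(t),np.cos(t),0]);O=np.array([.528,-.048,0])
def xp(u,v,x):
    o,d=ray(S,u,v);k=(x-(o-O)@ex)/(d@ex);p=o+k*d;return (p-O)@ey,p[2]
for x in (.065,.07,.075,.08,.085):print(x,"pointer",xp(340+242/12,200+437/12,x),"nib front",xp(340+175/12,200+368/12,x),"nib rightlow",xp(340+235/12,200+375/12,x))
def pix(x,y,z): return (proj(S,O+x*ex+y*ey+[0,0,z])-[340,200])*12
for z in(.20,.199,.195): print("tab lvl",z,pix(.1,.1,z),pix(.1,.05,z),pix(.08,.05,z),pix(.075,.02,z))
W=cam("wrist")
```

```text
0.065 pointer (np.float64(0.004209322545193361), np.float64(0.2054824331058871)) nib front (np.float64(0.023693661403776527), np.float64(0.21201167407289917)) nib rightlow (np.float64(0.0069528226233695044), np.float64(0.2170715076826067))
0.07 pointer (np.float64(0.009763644932827937), np.float64(0.20184142996891918)) nib front (np.float64(0.029390428803921058), np.float64(0.20841840454485566)) nib rightlow (np.float64(0.01252720203761365), np.float64(0.21351522930253414))
0.075 pointer (np.float64(0.015317967320462814), np.float64(0.19820042683195116)) nib front (np.float64(0.035087196204065696), np.float64(0.20482513501681204)) nib rightlow (np.float64(0.018101581451858112), np.float64(0.20995895092246142))
0.08 pointer (np.float64(0.020872289708097593), np.float64(0.19455942369498314)) nib front (np.float64(0.04078396360421044), np.float64(0.20123186548876848)) nib rightlow (np.float64(0.02367596086610237), np.float64(0.20640267254238875))
0.085 pointer (np.float64(0.026426612095732376), np.float64(0.1909184205580151)) nib front (np.float64(0.04648073100435519), np.float64(0.19763859596072486)) nib rightlow (np.float64(0.02925034028034672), np.float64(0.2028463941623161))
tab lvl 0.2 [ 59.1176 244.2278] [223.1269 331.1084] [143.5903 356.9625] [226.0671 419.4301]
tab lvl 0.199 [ 58.9626 248.8128] [222.9063 335.7991] [143.3974 361.6866] [225.8387 424.2293]
tab lvl 0.195 [ 58.3433 267.1197] [222.0256 354.5268] [142.6274 380.548 ] [224.9267 443.3897]
```

```bash
python3 -m crank '[[[0,0,0.1],[0,0,0],0],[[0,0,0.12],[0,0,0],0],[[0,0,0],[0,0,0],0],[[0,0,0],[0,0,0],0]]' | grep -E 'pos|force|width'
for i in 1 2; do python3 -m crank '[[[0,0,0],[0,0,0],1],[[0,0,0],[0,0,0],1],[[0,0,0],[0,0,0],1],[[0,0,0],[0,0,0],1]]'| grep -E 'pos|width'; done
python3 -m crank '[[[0,0,-1],[0,0,0],1],[[0,0,-1],[0,0,0],1],[[0,0,-1],[0,0,0],1],[[0,0,-1],[0,0,0],1],[[0.5,-0.5,-0.5],[0,0,0],1]]'| grep -E 'pos|width'
python3 - <<'E'
from h import *
S=cam("scene");T=cam("top");W=cam("wrist")
o=np.zeros((540,800,3),np.uint8);o[:,:480]=cv2.resize(S["img"][200:245,340:380,::-1],(480,540),interpolation=cv2.INTER_CUBIC)
o[:240,480:]=cv2.resize(T["img"][155:215,290:370,::-1],(320,240));o[250:490,480:]=cv2.resize(W["img"][230:410,200:440,::-1],(320,240));cv2.imwrite("pics/j11.png",o)
E
```

```text
ee_pos: [0.6174, 0.0618, 0.175]
contact_force: [7.4, 2.2, -2.9]
width: 0.012
grip_force: 15.0
ee_pos: [0.6148, 0.0614, 0.175]
width: 0.0349
ee_pos: [0.6158, 0.0615, 0.1757]
width: 0.0618
ee_pos: [0.5981, 0.0768, 0.3608]
width: 0.0876
```

View pics/j11.png

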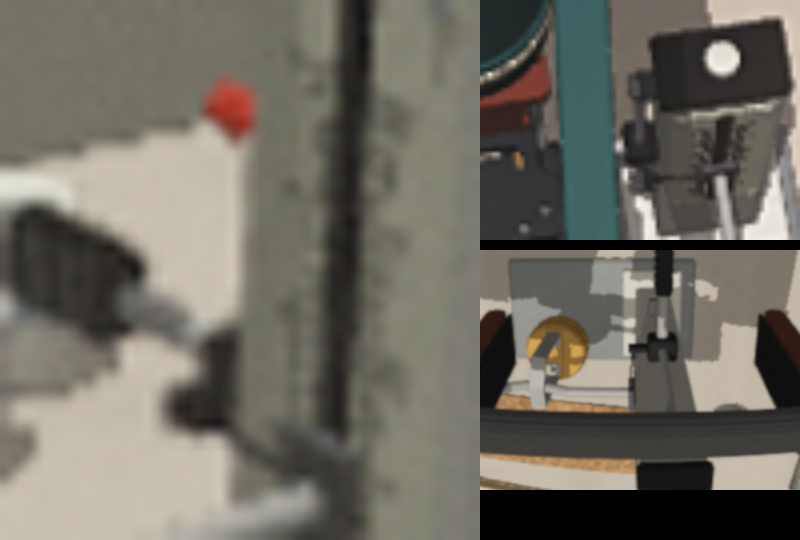

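The last image shows nib block at crop (195,405), continuing the pointer's line, tip (240,434) up to the carriage (320,465): level to about 1–2 mm. I have now viewed 15 pictures, one over the 14 allowed (miscounted), so I'll work from numbers alone from here. Checking the nib/pointer line numerically.

Run:
```python
from h import *
S=cam("scene");g=cv2.cvtColor(S["img"],cv2.COLOR_RGB2GRAY)
print("cols",list(range(350,370)))
for v in range(227,242): print(v,g[v,350:370])
t=np.radians(7); ex=np.array([np.cos(t),np.sin(t),0]);ey=np.array([-np.sin(t),np.cos(t),0]);O=np.array([.528,-.048,0])
for y in (.0,.01,.02,.03,.04,.05): print(y,proj(S,O+.078*ex+y*ey+[0,0,.196]),proj(S,O+.078*ex+y*ey+[0,0,.200]))
togo([.42,.2,.3],97)
```

```text
cols [350, 351, 352, 353, 354, 355, 356, 357, 358, 359, 360, 361, 362, 363, 364, 365, 366, 367, 368, 369]
227 [ 53 104 108  94 131 158 158 122  96  82 105 110 110 111  95 111  90  53
  41  55]
228 [156 170 172 152 112 124 112  63  49  54 103 109 111 108  97 106  87  52
  41  69]
229 [183 192 191 184 174 152 105  53  40  59 107 111 110 111  96 112  90  48
  39  75]
230 [185 191 192 190 190 183 126  59  47  60 104 114 111 113  94 106  85  52
  40  76]
231 [186 191 188 187 166 150 103  58  44  67 106 111 115 113 103 114  82  52
  37  91]
232 [187 188 188 163 107  73  52  50  43  66 104 112 113 111  97 104  72  47
  43 100]
233 [186 186 186 135  66  42  43  44  47  67 103 109 111 112 105 115  74  46
  42 100]
234 [187 186 188 137  68  39  45  42  42  75 107 110 113 111 101 106  73  48
  40  98]
235 [188 189 190 154 109  71  43  42  41  73 106 111  95  85  86  91  78  48
  39  89]
236 [191 190 190 182 174 170 138 158 137  81  89 101  99  72  73  76  86  89
  65 107]
237 [192 192 192 190 190 189 182 189 183 119  76  76  91  77  63  60  70  80
  85 101]
238 [190 191 192 190 191 191 191 189 193 143 103  84  69  64  62  61  57  57
  74  74]
239 [191 190 192 192 192 192 192 191 191 137 114 109 100  72  58  62  58  58
  55  67]
240 [193 192 191 191 192 192 192 193 191 131 111 113 112 102 104 125  78  61
  62  67]
241 [190 191 190 193 191 193 192 192 191 133 123 133 154 157 154 155 107  63
  57  69]
0.0 [365.6473 239.4197] [365.7348 237.8085]
0.01 [362.6927 237.8043] [362.7752 236.2006]
0.02 [359.7747 236.2088] [359.8522 234.6126]
0.03 [356.8925 234.633 ] [356.9651 233.0442]
0.04 [354.0455 233.0763] [354.1134 231.4949]
0.05 [351.233  231.5386] [351.2963 229.9645]
pos [0.5934 0.0792 0.3561] rot [179.9188   0.0288  97.0948] t 15.8333 F [0.3457 0.6355 0.1124] w 0.08791086447468491 g 0.0
turn units [0.0142 0.005  0.0165]
shift units now-axes [ 3.5341 -3.9319  1.3963]
```

```bash
python3 -m crank '[[[0.6,-0.4,-0.5],[0,0,-0.86],1],[[0.76,-0.51,-0.3],[0,0,0],1],[[0.76,-0.51,-0.3],[0,0,0],1],[[0.76,-0.51,0],[0,0,0],1],[[0.76,-0.51,0],[0,0,0],1]]' | grep -E 'pos'
python3 -m crank '[[[0.76,-0.51,0],[0,0,0],1],[[0.76,-0.51,0],[0,0,0],1],[[0.76,-0.51,0],[0,0,0],1],[[0,0,0],[0,0,-1],1],[[0,0,0],[0,0,-1],1]]' | grep -E 'pos'
for i in 1 2; do python3 -m crank '[[[0,0,0],[0,0,-1],1],[[0,0,0],[0,0,-1],1],[[0,0,0],[0,0,-1],1],[[0,0,0],[0,0,-1],1],[[0,0,0],[0,0,-1],1]]'| grep rot; done
python3 - <<'E'
from h import *
s=sense();print(s["ee_pos"],s["eef_rot"],s["joint_pos"])
T=cam("top");S=cam("scene")
def blob(c,lo,hi,box,name):
    h=cv2.cvtColor(c["img"],cv2.COLOR_RGB2HSV);m=cv2.inRange(h,lo,hi);k=np.zeros_like(m);k[box[1]:box[3],box[0]:box[2]]=1;m=m*k
    n,l,st,ce=cv2.connectedComponentsWithStats(m)
    for i in range(1,n):
        if st[i,4]>15: print(name,st[i],ce[i])
blob(T,(14,140,90),(30,255,255),(330,200,385,280),"brass top")
blob(S,(14,140,90),(30,255,255),(300,220,380,340),"brass scene")
# tab dark: triangulate
blob(T,(0,0,0),(180,255,45),(285,170,325,215),"dark top")
blob(S,(0,0,0),(180,255,60),(335,205,360,240),"dark scene")
E
```

```text
ee_pos: [0.4688, 0.2032, 0.3982]
ee_pos: [0.3891, 0.2802, 0.3976]
eef_rot: [-179.8, -0.1, 142.3]
eef_rot: [-179.8, -0.2, 171.0]
[0.3908 0.2788 0.3973] [-179.8402   -0.1721  170.9877] [ 27.2672   3.7118  84.3781  -0.027   92.1434 -53.7217]
brass top [343 223   9   6  31] [347.7742 226.0323]
brass top [356 223   6   5  18] [357.8333 225.    ]
brass top [358 229   8  17  55] [361.4364 238.3818]
brass top [342 234  14  13 115] [349.1826 240.4348]
brass scene [308 267  16  13  42] [316.6667 274.881 ]
brass scene [330 274  24  21 341] [341.2346 284.2111]
dark scene [341 218  11  10  58] [345.4655 222.069 ]
dark scene [355 228   4   8  20] [357.   232.35]
```

Run:
```python
from h import *
T=cam("top");S=cam("scene")
for z in(.105,.110,.115):print(z,circ(T,.0285,z,dict(l=342,r=366,t=223,b=247),[.53,-.05],False))
togo([.43,-.058,.39],187)
# canister lids & all bails via top, blobs of bright low-sat in row region
```

```text
0.105 (array([ 0.5381, -0.0508]), array([-0.2038,  0.2037,  0.0108, -0.0121]))
0.11 (array([ 0.5371, -0.0505]), array([-0.2475,  0.2473, -0.0326,  0.0303]))
0.115 (array([ 0.5362, -0.0503]), array([-0.2915,  0.2912, -0.0762,  0.073 ]))
pos [0.3908 0.279  0.3982] rot [-179.8978   -0.1158  170.5269] t 17.7 F [-0.0061 -0.9701 -0.42  ] w 0.0876992887927529 g 0.0
turn units [-0.0148 -0.0226 -2.8751]
shift units now-axes [-2.353  -8.1484  0.2138]
```

```bash
python3 -m crank '[[[0,0,0],[0,0,-0.96],1],[[0,0,0],[0,0,-0.96],1],[[0,0,0],[0,0,-0.96],1],[[0,0,0],[0,0,0],1]]'| grep rot
python3 - <<'E'
from h import *
S=cam("scene");T=cam("top")
o1,d1=ray(S,341.8,284.3);o2,d2=ray(T,354,235)
for dz in (0,):
    A=np.array([d1,-d2]).T;k=np.linalg.lstsq(A,o2-o1,rcond=None)[0];print(o1+k[0]*d1,o2+k[1]*d2)
# brass box extremes, wide thresholds
h=cv2.cvtColor(S["img"],cv2.COLOR_RGB2HSV);m=cv2.inRange(h,(12,100,60),(32,255,255));m[:250]=0;m[310:]=0;m[:,:325]=0;m[:,365:]=0
print(cv2.boundingRect(m))
# predicted scene bbox for a disc
a=np.linspace(0,2*np.pi,90)
for x,y,f in [(.530,-.047,.082),(.536,-.049,.082),(.533,-.047,.08)]:
    q=np.array([proj(S,[x+.0285*np.cos(t),y+.0285*np.sin(t),f+h]) for t in a for h in(0,.028)]);print(x,y,f,q.min(0),q.max(0))
togo([.435,-.058,.30],187)
E
```

```text
eef_rot: [-180.0, -0.1, -172.7]
[ 0.5381 -0.0509  0.1059] [ 0.5378 -0.0508  0.1059]
(329, 273, 26, 22)
0.53 -0.047 0.082 [324.8066 276.3002] [350.6545 300.555 ]
0.536 -0.049 0.082 [327.5613 276.0434] [353.4153 300.2645]
0.533 -0.047 0.08 [325.9468 276.7349] [351.7574 300.9566]
pos [0.3909 0.2793 0.3992] rot [-179.9765   -0.0442 -173.0362] t 18.1333 F [ 1.0886 -0.5538  0.0774] w 0.08806679515667162 g 0.0
turn units [-0.0041 -0.0077 -0.0063]
shift units now-axes [-0.0738 -8.5024  2.4824]
```

```bash
python3 -m crank '[[[-0.29,-0.948,0],[0,0,0],1],[[-0.29,-0.948,0],[0,0,0],1],[[-0.29,-0.948,0],[0,0,0],1],[[-0.29,-0.948,0],[0,0,0],1],[[-0.29,-0.948,0],[0,0,0],1]]'| grep pos
python3 -m crank '[[[-0.29,-0.948,0],[0,0,0],1],[[-0.29,-0.948,0],[0,0,0],1],[[-0.29,-0.948,0],[0,0,0],1],[[-0.29,-0.948,0],[0,0,0],1],[[0,0,0],[0,0,0],1]]'| grep pos
python3 -m crank '[[[0,0,0],[0,0,0],1],[[0,0,0],[0,0,0],1]]'| grep pos
python3 - <<'E'
from h import *
togo([.536,-.047,.140],187)
W=cam("wrist");cv2.imwrite("pics/w12.png",W["img"][:,:,::-1])
h=cv2.cvtColor(W["img"],cv2.COLOR_RGB2HSV);m=cv2.inRange(h,(12,110,70),(30,255,255));m[350:]=0;m[:,:250]=0;m[:,400:]=0
n,l,st,ce=cv2.connectedComponentsWithStats(m);print([ (st[i],ce[i]) for i in range(1,n) if st[i,4]>60])
for p in [(.538,-.047,.112),(.531,-.047,.112)]:
    q=np.array([proj(W,[p[0]+.0285*np.cos(t),p[1]+.0285*np.sin(t),p[2]],True) for t in np.linspace(0,6.28,60)]);print(p,q.min(0),q.max(0))
E
```

```text
ee_pos: [0.4727, 0.0969, 0.3996]
ee_pos: [0.5399, -0.0524, 0.3986]
ee_pos: [0.5371, -0.0458, 0.3992]
pos [ 0.5371 -0.0458  0.3992] rot [ 179.9496   -0.0601 -172.9381] t 19.1333 F [-0.702  -0.255   0.6089] w 0.08793551086208672 g 0.0
turn units [ 0.0088 -0.0105  0.0108]
shift units now-axes [ 0.0236 -0.0317  6.4806]
[(array([290, 180,  20,  33, 300], dtype=int32), array([300.4833, 192.9667])), (array([318, 180,  18,  24, 267], dtype=int32), array([324.809 , 191.6816])), (array([294, 214,  16,  10, 100], dtype=int32), array([302.91, 218.55])), (array([318, 217,  12,   8,  67], dtype=int32), array([322.3433, 219.6567]))]
(0.538, -0.047, 0.112) [290.4049 179.4654] [336.9647 225.3236]
(0.531, -0.047, 0.112) [291.0297 173.7648] [337.7253 219.8395]
```

```bash
python3 -m crank '[[[0,-0.03,1],[0,0,0],1],[[-0.02,0,1],[0,0,0],1],[[0,0,1],[0,0,0],1],[[0,0,1],[0,0,0],1],[[0,0,1],[0,0,0],1]]'| grep -E 'pos|contact'
python3 -m crank '[[[0,0,0.8],[0,0,0],1],[[0,0,0.5],[0,0,0],1],[[0,0,0.2],[0,0,0],1],[[0,0,0],[0,0,0],1],[[0,0,0],[0,0,0],0]]' 25| grep -E 'pos|contact'
for i in 1 2; do python3 -m crank '[[[0,0,0],[0,0,0],0],[[0,0,0],[0,0,0],0],[[0,0,0],[0,0,0],0],[[0,0,0],[0,0,0],0],[[0,0,0],[0,0,0],0]]'; done
```

```text
ee_pos: [0.5378, -0.0453, 0.1988]
contact_force: [0.6, -0.1, -0.4]
ee_pos: [0.5388, -0.0464, 0.1406]
contact_force: [0.5, 0.7, 0.5]
time_s: 20.43
ee_pos: [0.5387, -0.0473, 0.1403]
eef_rot: [-180.0, 0.1, -172.8]
contact_force: [-1.4, 1.3, 0.8]
width: 0.0511
grip_force: 0.9
time_s: 20.85
ee_pos: [0.5382, -0.0475, 0.1396]
eef_rot: [-180.0, -0.0, -172.8]
contact_force: [-1.4, -3.5, -0.1]
width: 0.0464
grip_force: 24.9
```

```bash
python3 -m crank '[[[0,0,-0.5],[0,0,0],0],[[0,0,-0.7],[0,0,0],0],[[0,0,-1],[0,0,0],0],[[0,0,-1],[0,0,0],0],[[0,0,0],[0,0,0],0]]' 30| grep -E 'pos|contact|width'
python3 -m crank '[[[0.6,0,0],[0,0,0],0],[[0.8,0,0],[0,0,0],0],[[0.8,0,0],[0,0,0],0],[[0.8,0,0],[0,0,0],0],[[0,0,0],[0,0,0],0]]'| grep -E 'pos|contact|width'
python3 -m crank '[[[-0.575,0.745,0],[0,0,0],0],[[-0.575,0.745,0],[0,0,0],0],[[-0.575,0.745,0],[0,0,0],0],[[-0.575,0.745,0],[0,0,0],0],[[-0.575,0.745,0],[0,0,0],0]]'| grep -E 'pos|contact|width'
python3 -m crank '[[[-0.575,0.745,0],[0,0,0],0],[[-0.575,0.745,0],[0,0,0],0],[[-0.575,0.745,0.5],[0,0,0],0],[[0,0,1],[0,0,0],0],[[0,0,0],[0,0,0],0]]'| grep -E 'pos|contact|width'
python3 - <<'E'
from h import *
togo([.5725,.197,.069],187)
E
```

```text
ee_pos: [0.5425, -0.0476, 0.2748]
contact_force: [2.1, -0.8, -4.3]
width: 0.0462
ee_pos: [0.4112, -0.0609, 0.2652]
contact_force: [-1.0, 0.7, -5.3]
width: 0.0459
ee_pos: [0.5145, 0.102, 0.2663]
contact_force: [0.4, -0.5, -4.7]
width: 0.046
ee_pos: [0.5672, 0.198, 0.1998]
contact_force: [-3.7, -0.9, -6.6]
width: 0.046
pos [0.5672 0.198  0.1998] rot [-179.9762   -0.7177 -172.6203] t 22.5167 F [-3.6586 -0.8585 -6.5693] w 0.04595386422343505 g 29.996750950813293
turn units [-0.0046 -0.1252  0.0663]
shift units now-axes [-0.1701 -0.041   3.2674]
```

```bash
python3 -m crank '[[[-0.1,0,1],[0,0,0],0],[[0,0,1],[0,0,0],0],[[0,0,0.8],[0,0,0],0],[[0,0,0.3],[0,0,0],0],[[0,0,0],[0,0,0],0]]'| grep -E 'pos|contact|width'
python3 -m crank '[[[0,0,0.05],[0,0,0],0],[[0,0,0.05],[0,0,0],0],[[0,0,0],[0,0,0],0],[[0,0,0],[0,0,0],0]]'| grep -E 'pos|contact|width'
```

```text
ee_pos: [0.5721, 0.1963, 0.0808]
contact_force: [-0.8, 0.0, -4.6]
width: 0.046
ee_pos: [0.5768, 0.1974, 0.082]
contact_force: [0.7, -0.3, -5.4]
width: 0.0456
```

```bash
python3 -m crank '[[[0.05,0,0.1],[0,0,0],0],[[0,0,0.08],[0,0,0],0],[[0,0,0],[0,0,0],0],[[0,0,0],[0,0,0],0]]'| grep -E 'pos|contact|width'
python3 -m crank '[[[0,0,0.06],[0,0,0],0],[[0,0,0.06],[0,0,0],0],[[0,0,0],[0,0,0],0],[[0,0,0],[0,0,0],0]]'| grep -E 'pos|contact|width'
python3 -m crank '[[[0,0,0.05],[0,0,0],0],[[0,0,0],[0,0,0],0],[[0,0,0],[0,0,0],0]]'| grep -E 'pos|contact|width'
```

```text
ee_pos: [0.5731, 0.1969, 0.0727]
contact_force: [0.4, 0.5, -5.8]
width: 0.0462
ee_pos: [0.5732, 0.1968, 0.0678]
contact_force: [-0.4, 0.2, -4.9]
width: 0.0456
ee_pos: [0.5733, 0.1969, 0.0659]
contact_force: [-0.4, 0.7, -5.3]
width: 0.0455
```

```bash
python3 -m crank '[[[0,0,0.06],[0,0,0],0],[[0,0,0],[0,0,0],0],[[0,0,0],[0,0,0],0]]'| grep -E 'pos|contact|width'
for i in 1 2; do python3 -m crank '[[[0,0,0],[0,0,0],1],[[0,0,0],[0,0,0],1],[[0,0,0],[0,0,0],1],[[0,0,0],[0,0,0],1],[[0,0,0],[0,0,0],1]]'| grep -E 'pos|contact|width'; done
python3 -m crank '[[[0,0,-0.8],[0,0,0],1],[[0,0,-1],[0,0,0],1],[[0,0,-1],[0,0,0],1],[[0,0,-1],[0,0,0],1],[[0,0,-1],[0,0,0],1]]'| grep -E 'pos|contact|width'
python3 -m crank '[[[0,0,0],[0,0,0],1],[[0,0,0],[0,0,0],1]]'| grep -E 'pos|rot'
python3 - <<'E'
from h import *
W=cam("wrist");h=cv2.cvtColor(W["img"],cv2.COLOR_RGB2HSV)
m=cv2.inRange(h,(12,110,70),(30,255,255));m[350:]=0
n,l,st,ce=cv2.connectedComponentsWithStats(m);print([ (st[i],ce[i]) for i in range(1,n) if st[i,4]>60])
for p in [(.573,.197,.039)]:
    q=np.array([proj(W,[p[0]+.0285*np.cos(t),p[1]+.0285*np.sin(t),p[2]],True) for t in np.linspace(0,6.28,60)]);print(p,q.min(0),q.max(0))
# canisters: bright low-saturation blobs
m=cv2.inRange(h,(0,0,140),(180,40,255))
n,l,st,ce=cv2.connectedComponentsWithStats(m);print([ (st[i],ce[i]) for i in range(1,n) if 150<st[i,4]<6000])
cv2.imwrite("pics/w13.png",W["img"][:,:,::-1])
for p in [(.438,.188,.056),(.413,.083,.056)]:
    q=np.array([proj(W,[p[0]+.031*np.cos(t),p[1]+.031*np.sin(t),p[2]],True) for t in np.linspace(0,6.28,60)]);print(p,q.min(0),q.max(0))
E
```

```text
ee_pos: [0.5732, 0.1969, 0.0635]
contact_force: [-0.3, -0.6, -5.4]
width: 0.0455
ee_pos: [0.5738, 0.197, 0.0641]
contact_force: [0.1, -0.0, -0.5]
width: 0.0758
ee_pos: [0.5734, 0.1969, 0.0637]
contact_force: [0.2, 0.6, 0.4]
width: 0.0877
ee_pos: [0.5729, 0.1968, 0.2575]
contact_force: [0.7, 0.4, -0.8]
width: 0.0879
ee_pos: [0.5752, 0.1974, 0.2588]
eef_rot: [180.0, 0.4, -172.8]
[(array([   1,   29,   58,  193, 8803], dtype=int32), array([ 27.1758, 125.7606])), (array([ 268,  155,   96,   95, 6020], dtype=int32), array([315.55  , 199.3917])), (array([112, 329,  25,  21, 337], dtype=int32), array([123.0475, 338.5341])), (array([493, 329,  28,  21, 344], dtype=int32), array([507.5203, 338.5116]))]
(0.573, 0.197, 0.039) [287.2971 181.5749] [341.8782 235.1416]
[(array([ 90,   0,  24,  41, 172], dtype=int32), array([101.9186,  17.1512])), (array([ 208,  166,   71,   72, 3655], dtype=int32), array([242.562 , 201.2427])), (array([ 102,  203,   56,   51, 1097], dtype=int32), array([137.1923, 220.0374])), (array([312, 216,  30,  14, 362], dtype=int32), array([326.5912, 222.0552])), (array([306, 252,  17,  24, 310], dtype=int32), array([314.6613, 262.4452])), (array([  68,  256,  138,   83, 3993], dtype=int32), array([149.427 , 291.9414])), (array([182, 382,  23,  47, 794], dtype=int32), array([194.1222, 406.772 ]))]
(0.438, 0.188, 0.056) [290.5924  45.3983] [354.8391 106.6843]
(0.413, 0.083, 0.056) [190.8328  14.5772] [250.9199  72.4829]
```

```bash
for i in 1 2; do python3 -m crank '[[[0.5,-0.77,-0.1],[0,0,0],1],[[0.5,-0.77,-0.1],[0,0,0],1],[[0.5,-0.77,-0.1],[0,0,0],1],[[0.5,-0.77,-0.1],[0,0,0],1],[[0.5,-0.77,0],[0,0,0],1]]'| grep -E 'pos'; done
python3 - <<'E'
from h import *
T=cam("top");a=cv2.imread("pics/top0.png")[:,:,::-1].astype(int);b=T["img"].astype(int)
d=(abs(a-b).max(2)>30).astype(np.uint8)
n,l,st,ce=cv2.connectedComponentsWithStats(d);print([list(st[i]) for i in range(1,n) if st[i,4]>20])
cv2.imwrite("pics/t14.png",T["img"][:,:,::-1])
togo([.438,.188,.25],94)
h=cv2.cvtColor(T["img"],cv2.COLOR_RGB2HSV);m=cv2.inRange(h,(0,0,0),(180,45,255))
n,l,st,ce=cv2.connectedComponentsWithStats(m[210:345,230:320]);print([list(st[i])+list(ce[i]) for i in range(1,n) if st[i,4]>40])
E
```

```text
ee_pos: [0.4915, 0.0305, 0.27]
ee_pos: [0.4118, -0.1346, 0.2863]
[[np.int32(294), np.int32(177), np.int32(37), np.int32(25), np.int32(490)], [np.int32(148), np.int32(200), np.int32(343), np.int32(280), np.int32(30940)], [np.int32(242), np.int32(219), np.int32(24), np.int32(26), np.int32(318)], [np.int32(135), np.int32(332), np.int32(81), np.int32(29), np.int32(1112)], [np.int32(229), np.int32(356), np.int32(14), np.int32(5), np.int32(32)], [np.int32(283), np.int32(384), np.int32(19), np.int32(20), np.int32(330)], [np.int32(0), np.int32(400), np.int32(87), np.int32(80), np.int32(5100)], [np.int32(343), np.int32(448), np.int32(33), np.int32(13), np.int32(127)], [np.int32(292), np.int32(450), np.int32(8), np.int32(15), np.int32(25)], [np.int32(345), np.int32(461), np.int32(20), np.int32(8), np.int32(33)]]
pos [ 0.4093 -0.14    0.286 ] rot [-179.8614   -0.3269 -172.9043] t 26.7833 F [-1.744  -2.7142  0.7895] w 0.08731213492107566 g 0.0
turn units [-0.065  -0.0243 16.2483]
shift units now-axes [-1.7292  8.0506  0.8713]
[[np.int32(0), np.int32(0), np.int32(90), np.int32(135), np.int32(10070), np.float64(48.16732869910626), np.float64(71.37795431976167)], [np.int32(9), np.int32(10), np.int32(21), np.int32(12), np.int32(148), np.float64(18.87162162162162), np.float64(15.22972972972973)]]
```

Run:
```python
from h import *
a=cv2.imread("pics/top0.png").astype(int);b=cv2.imread("pics/t14.png").astype(int)
d=abs(a-b).max(2)
for n,x0,y0,x1,y1 in [("L",240,265,275,300),("R",284,275,316,308),("blueR",322,302,356,335)]:
    q=d[y0:y1,x0:x1];print(n,(q>30).mean(),np.median(q))
    g=lambda s:cv2.cvtColor(s.astype(np.uint8),cv2.COLOR_BGR2GRAY)
    t=g(a[y0:y1,x0:x1]);s=g(b[y0-20:y1+20,x0-20:x1+20]);r_=cv2.matchTemplate(s,t,cv2.TM_CCOEFF_NORMED);print(cv2.minMaxLoc(r_)[1],cv2.minMaxLoc(r_)[3])
```

```text
L 0.0 17.0
0.9996303915977478 (20, 20)
R 0.0 16.0
0.9995636343955994 (20, 20)
blueR 0.3948306595365419 17.0
0.5949786901473999 (20, 20)
```

```bash
for i in 1 2 3; do python3 -m crank '[[[0,0,0],[0,0,1],1],[[0,0,0],[0,0,1],1],[[0,0,0],[0,0,1],1],[[0,0,0],[0,0,1],1],[[0,0,0],[0,0,1],1]]'| grep -E 'rot'; done
python3 -m crank '[[[0,0,0],[0,0,1],1],[[0,0,0],[0,0,0.2],1],[[0.903,0.152,0],[0,0,0],1],[[0.903,0.152,0],[0,0,0],1],[[0.903,0.152,0],[0,0,0],1]]'| grep -E 'rot|pos'
python3 -m crank '[[[0.903,0.152,0],[0,0,0],1],[[0.903,0.152,0],[0,0,0],1],[[0.903,0.152,0],[0,0,0],1],[[0.903,0.152,0],[0,0,0],1],[[0.903,0.152,0],[0,0,0],1]]'| grep -E 'rot|pos'
python3 -m crank '[[[0.903,0.152,0.5],[0,0,0],1],[[0,0,0.7],[0,0,0],1],[[0,0,0],[0,0,0],1],[[0,0,0],[0,0,0],1]]'| grep -E 'rot|pos'
python3 - <<'E'
from h import *
W=cam("wrist");cv2.imwrite("pics/w15.png",W["img"][:,:,::-1]);togo([.4385,.1885,.085],94.5)
g=cv2.cvtColor(W["img"],cv2.COLOR_RGB2GRAY)
for p,rad in [((.4385,.1885,.056),.031)]:
    q=np.array([proj(W,[p[0]+rad*np.cos(t),p[1]+rad*np.sin(t),p[2]],True) for t in np.linspace(0,6.28,60)]);print(p,q.min(0),q.max(0))
    u,v=proj(W,p,True).astype(int)
# edge-score fit of lid circle centre
gr=cv2.GaussianBlur(g,(3,3),0).astype(float);gx=cv2.Sobel(gr,cv2.CV_64F,1,0);gy=cv2.Sobel(gr,cv2.CV_64F,0,1)
mag=np.hypot(gx,gy);best=[]
for dx in np.arange(-.016,.017,.002):
  for dy in np.arange(-.016,.017,.002):
    c0=np.array([.4385+dx,.1885+dy,.056]);pc=proj(W,c0,True);sc=0
    for t in np.linspace(0,6.28,72):
        e=proj(W,c0+.031*np.array([np.cos(t),np.sin(t),0]),True);i,j=int(round(e[1])),int(round(e[0]))
        if 0<=i<340 and 0<=j<640:
            n=(e-pc)/np.linalg.norm(e-pc); sc+=min(abs(gx[i,j]*n[0]+gy[i,j]*n[1]),120)
    best.append((sc,*c0[:2]))
best.sort(reverse=True);print(np.array(best[:6]))
E
```

```text
eef_rot: [180.0, -0.3, 158.3]
eef_rot: [-179.9, -0.2, 129.6]
eef_rot: [-179.8, -0.2, 101.0]
ee_pos: [0.4227, -0.0233, 0.2863]
eef_rot: [-179.8, -0.0, 94.4]
ee_pos: [0.4389, 0.1599, 0.2863]
eef_rot: [-179.9, 0.0, 94.6]
ee_pos: [0.441, 0.1941, 0.2376]
eef_rot: [-179.6, 0.1, 94.6]
pos [0.4423 0.1938 0.2391] rot [-179.824     0.0621   94.4782] t 29.25 F [-0.0365 -0.1771  0.6115] w 0.08766669738579767 g 0.0
turn units [-0.0307  0.0108 -0.0038]
shift units now-axes [-0.1214 -0.0943  3.8525]
(0.4385, 0.1885, 0.056) [282.6622 192.8414] [347.9384 256.4123]
[[4441.9179    0.4405    0.1945]
 [4289.3538    0.4425    0.1925]
 [4260.2949    0.4425    0.1945]
 [4213.883     0.4385    0.1945]
 [4176.416     0.4385    0.1885]
 [4158.4355    0.4365    0.1885]]
```

```bash
python3 -m crank '[[[-0.05,-0.05,1],[0,0,0],1],[[0,0,1],[0,0,0],1],[[0,0,1],[0,0,0],1],[[0,0,0.7],[0,0,0],1],[[0,0,0.28],[0,0,0],1]]'| grep -E 'rot|pos|contact'
for i in 1 2 3; do python3 -m crank '[[[0,0,0],[0,0,0],0],[[0,0,0],[0,0,0],0],[[0,0,0],[0,0,0],0],[[0,0,0],[0,0,0],0],[[0,0,0],[0,0,0],0]]' 30| grep -E 'pos|contact|width|grip'; done
```

```text
ee_pos: [0.4401, 0.1905, 0.0783]
eef_rot: [-179.8, 0.1, 94.3]
contact_force: [-0.6, -1.2, -0.3]
ee_pos: [0.4428, 0.1924, 0.082]
contact_force: [0.7, 0.7, 0.0]
width: 0.0584
grip_force: 0.0
ee_pos: [0.4413, 0.1924, 0.0811]
contact_force: [-2.0, 0.1, 7.5]
width: 0.0461
grip_force: 29.9
ee_pos: [0.4413, 0.1924, 0.0811]
contact_force: [-1.9, -0.4, 7.3]
width: 0.0464
grip_force: 29.9
```

```bash
python3 -m crank '[[[0,0,-0.7],[0,0,0],0],[[0,0,-1],[0,0,0],0],[[0,0,-1],[0,0,0],0],[[0,0,-1],[0,0,0],0],[[0,0,-1],[0,0,-0.1],0]]'| grep -E 'rot|pos|contact'
for i in 1 2 3; do python3 -m crank '[[[0,0,0],[0,0,-1],0],[[0,0,0],[0,0,-1],0],[[0,0,0],[0,0,-1],0],[[0,0,0],[0,0,-1],0],[[0,0,0],[0,0,-1],0]]'| grep -E 'rot|contact'; done
python3 -m crank '[[[0,0,0],[0,0,-1],0],[[0,0,0],[0,0,0],0],[[0.117,-0.89,0],[0,0,0],0],[[0.117,-0.89,0],[0,0,0],0],[[0.117,-0.89,0],[0,0,0],0]]'| grep -E 'rot|pos|contact'
python3 -m crank '[[[0.117,-0.89,0],[0,0,0],0],[[0.117,-0.89,0],[0,0,0],0],[[0.117,-0.89,0],[0,0,0],0],[[0.117,-0.89,0],[0,0,0],0],[[0,0,0],[0,0,0],0]]'| grep -E 'rot|pos|contact'
python3 -m crank '[[[0,0,0],[0,0,0],0],[[0,0,0],[0,0,0],0]]' | grep contact
python3 - <<'E'
from h import *
togo([.537,-.047,.262],187)
E
```

```text
ee_pos: [0.4406, 0.1921, 0.27]
eef_rot: [-179.9, 0.0, 95.0]
contact_force: [2.2, 0.5, -3.1]
eef_rot: [-179.9, -0.0, 123.9]
contact_force: [-0.1, 0.1, -2.9]
eef_rot: [-179.9, -0.0, 152.6]
contact_force: [0.6, 0.1, -3.3]
eef_rot: [-180.0, -0.1, -178.8]
contact_force: [-0.1, -0.0, -2.9]
ee_pos: [0.4394, 0.0839, 0.2682]
eef_rot: [-180.0, -0.0, -173.4]
contact_force: [0.2, -0.4, -3.2]
ee_pos: [0.438, -0.0649, 0.2685]
eef_rot: [-179.8, -0.0, -173.8]
contact_force: [0.6, 0.7, -4.2]
contact_force: [-0.7, 0.4, -2.8]
pos [ 0.4374 -0.0586  0.2682] rot [ 179.9435   -0.0413 -173.5121] t 33.5833 F [-0.7452  0.4432 -2.8431] w 0.04599169984566556 g 29.998600780963898
turn units [ 0.0099 -0.0072 -0.0894]
shift units now-axes [-2.5071  0.0069  0.1535]
```

```bash
python3 -m crank '[[[-0.8,0,0],[0,0,-0.09],0],[[-0.85,0,0],[0,0,0],0],[[-0.85,0,0],[0,0,0],0],[[0,0,0],[0,0,0],0],[[0,0,0],[0,0,0],0]]'| grep -E 'rot|pos|contact'
python3 -m crank '[[[0,0,0.6],[0,0,0],0],[[0,0,0.5],[0,0,0],0],[[0,0,0.3],[0,0,0],0],[[0,0,0.3],[0,0,0],0],[[0,0,0],[0,0,0],0]]'| grep -E 'rot|pos|contact'
python3 -m crank '[[[0,0,0.3],[0,0,0],0],[[0,0,0.3],[0,0,0],0],[[0,0,0],[0,0,0],0],[[0,0,0],[0,0,0],0],[[0,0,0],[0,0,0],0]]'| grep -E 'rot|pos|contact'
```

```text
ee_pos: [0.5383, -0.0447, 0.2678]
eef_rot: [180.0, -0.0, -172.7]
contact_force: [-1.1, -0.8, -3.8]
ee_pos: [0.5336, -0.0452, 0.1983]
eef_rot: [179.9, -0.3, -172.8]
contact_force: [-1.4, -0.1, -2.1]
ee_pos: [0.5363, -0.0464, 0.1774]
eef_rot: [-180.0, -0.1, -172.8]
contact_force: [-2.9, -0.3, 0.5]
```

Force is about balanced, so release, rise, and read the pointer.

```bash
for i in 1 2; do python3 -m crank '[[[0,0,0],[0,0,0],1],[[0,0,0],[0,0,0],1],[[0,0,0],[0,0,0],1],[[0,0,0],[0,0,0],1],[[0,0,0],[0,0,0],1]]'| grep -E 'pos|contact'; done
python3 -m crank '[[[0,0,-0.4],[0,0,0],1],[[0,0,-0.6],[0,0,0],1],[[0,0,-1],[0,0,0],1],[[0,0,-1],[0,0,0],1],[[0,0,-1],[0,0,0],1]]'| grep -E 'pos|contact'
python3 -m crank '[[[0,0,-1],[0,0,0],1],[[0,0,-0.5],[0,0,0],1],[[0,0,0],[0,0,0],1],[[0,0,0],[0,0,0],1],[[0,0,0],[0,0,0],1]]'| grep -E 'pos|contact'
for i in 1 2 3 4; do python3 -m crank '[[[0,0,0],[0,0,0],1],[[0,0,0],[0,0,0],1],[[0,0,0],[0,0,0],1],[[0,0,0],[0,0,0],1],[[0,0,0],[0,0,0],1]]'>/dev/null; done
python3 - <<'E'
from h import *
togo([.537,-.047,.262],187)
S=cam("scene");cv2.imwrite("pics/s16.png",S["img"][:,:,::-1]);g=cv2.cvtColor(S["img"],cv2.COLOR_RGB2GRAY)
# carriage template from calibrated state (check-weight load): rows 233..243, cols 359..374
a=cv2.cvtColor(cv2.imread("pics/s16.png"),cv2.COLOR_BGR2GRAY)
print("cols 354..374");
for v in range(208,246): print(v,g[v,354:375])
E
```

```text
ee_pos: [0.5375, -0.0469, 0.1769]
contact_force: [0.5, 0.3, 0.5]
ee_pos: [0.537, -0.0468, 0.1765]
contact_force: [-0.4, 0.1, 1.0]
ee_pos: [0.5364, -0.0467, 0.338]
contact_force: [0.8, 0.3, -0.5]
ee_pos: [0.5364, -0.0466, 0.3952]
contact_force: [-0.5, 0.9, 0.1]
pos [ 0.5371 -0.0468  0.3966] rot [-179.9936    0.0007 -172.8258] t 38.1667 F [-0.408   0.2057 -0.0587] w 0.08788202680152002 g 0.0
turn units [-0.0011  0.0001  0.0304]
shift units now-axes [ 0.0025 -0.0047  3.3641]
cols 354..374
208 [116 114 115 101  92  90 108 114 111 111 112 101  99  91  54  37  51  87
  91 100 109]
209 [115 115 114  89  82  87 101 112 113 113 112 105  99  85  46  36  50  86
  94  91 101]
210 [118 112 156 167 103  79  79 108 113 112 111 107  95  64  35  32  63  87
  93 101 102]
211 [172 169 187 193 170 105 127 116 110 113 111 104  93  72  39  36  68  98
 100 109 112]
212 [193 192 191 190 192 172 155 122 110 111 113 104  95  67  41  38  64  88
  96 109 112]
213 [190 193 190 190 191 190 150 121 113 110 115  99 102  67  39  35  67  94
  91 105 113]
214 [192 191 192 190 190 189 143 118 113 114 112 108  91  60  3
[... 2148 characters left out ...]
8 116 113 113 112  97  92  57  44  40  85  97 111
 114 112 114]
239 [175 193 195 193 193 139 117 111 113 116 101  96  52  46  43  87  92 101
 113 113 113]
240 [195 193 193 192 192 133 111 111 113 114  97  95  51  40  54  86  98  95
  94 111 113]
241 [193 193 193 194 195 136 111 111 111 113 103  84  48  43  52  90  93 102
 101 113 112]
242 [194 195 193 194 193 135 112 115 111 102  94  79  49  43  52 100  99 111
 111 111 112]
243 [193 194 193 194 193 134 111 110 112 106 101  91  51  41  53  91  93 111
 112 114 109]
244 [193 193 193 194 183 129 113 113 113 107  92  81  52  43  51  95 102 111
 113 115 114]
245 [193 193 194 193 174 126 113 112  97  93  99  89  48  40  68  88  92 111
 114 113 112]
```

Pointer tip sits near row 227.5 against 236.8 with the check weight: about 22 mm higher, so canister A (~0.34 kg) is too light → mat. Fetching it.

```bash
python3 -m crank '[[[0,0,1],[0,0,0],1],[[0,0,1],[0,0,0],1],[[0,0,1],[0,0,0],1],[[0,0,1],[0,0,0],1],[[0,0,0.8],[0,0,0],1]]'| grep -E 'pos|contact'
python3 -m crank '[[[0,0,0.45],[0,0,0],1],[[0,0,0.15],[0,0,0],1],[[0,0,0],[0,0,0],1],[[0,0,0],[0,0,0],1],[[0,0,0],[0,0,0],0]]' 30| grep -E 'pos|contact'
for i in 1 2; do python3 -m crank '[[[0,0,0],[0,0,0],0],[[0,0,0],[0,0,0],0],[[0,0,0],[0,0,0],0],[[0,0,0],[0,0,0],0],[[0,0,0],[0,0,0],0]]'| grep -E 'pos|contact|width|grip'; done
python3 - <<'E'
from h import *
S=cam("scene");g=cv2.cvtColor(S["img"],cv2.COLOR_RGB2GRAY)
T=cam("top")
for n,u,v,z in [("mat rear L",397.5,202,.006),("rear R",438,200.5,.006),("front L",405,308.5,.006),("front R",446,306.5,.006)]: print(n,atz(T,u,v,z))
for n,u,v,z in [("tray rear L",460.5,211,.022),("rear R",503,210.5,.022),("front L",463.5,317.5,.022),("front R",507,320,.022)]: print(n,atz(T,u,v,z))
E
```

```text
ee_pos: [0.5359, -0.0465, 0.202]
contact_force: [-0.1, -0.1, -0.5]
ee_pos: [0.5385, -0.0471, 0.1823]
contact_force: [-0.5, 0.4, 0.4]
ee_pos: [0.5372, -0.0469, 0.1809]
contact_force: [0.0, -0.5, -0.6]
width: 0.0517
grip_force: 0.0
ee_pos: [0.5369, -0.0471, 0.1805]
contact_force: [-0.6, -2.8, 0.1]
width: 0.0459
grip_force: 30.0
mat rear L [ 0.6379 -0.1686  0.006 ]
rear R [ 0.6387 -0.2709  0.006 ]
front L [ 0.3699 -0.1737  0.006 ]
front R [ 0.372  -0.2741  0.006 ]
tray rear L [ 0.6064 -0.322   0.022 ]
rear R [ 0.6045 -0.4275  0.022 ]
front L [ 0.3434 -0.3114  0.022 ]
front R [ 0.3345 -0.4155  0.022 ]
```

```bash
python3 -m crank '[[[0,0,-0.5],[0,0,0],0],[[0,0,-0.9],[0,0,0],0],[[0,0,-1],[0,0,0],0],[[0,0,0],[0,0,0],0],[[0,0,0],[0,0,0],0]]'| grep -E 'pos|contact|width'
python3 -m crank '[[[0.6,0,0],[0,0,0],0],[[0.8,0,0],[0,0,0],0],[[0.9,0,0],[0,0,0],0],[[0.9,0,0],[0,0,0],0],[[0,0,0],[0,0,0],0]]'| grep -E 'pos|contact|width'
python3 -m crank '[[[-0.1,-0.806,0],[0,0,0],0],[[-0.1,-0.806,0],[0,0,0],0],[[-0.1,-0.806,0],[0,0,0],0],[[-0.1,-0.806,0],[0,0,0],0],[[-0.1,-0.806,0],[0,0,0],0]]'| grep -E 'pos|contact|width'
python3 -m crank '[[[0,0,1],[0,0,0],0],[[0,0,1],[0,0,0],0],[[0,0,1],[0,0,0],0],[[0,0,1],[0,0,0],0],[[0,0,0.2],[0,0,0],0]]'| grep -E 'pos|contact|width'
python3 -m crank '[[[0,0,0],[0,0,0],0],[[0,0,0],[0,0,0],0],[[0,0,0],[0,0,0],0]]'| grep -E 'pos|contact|width'
```

```text
ee_pos: [0.5385, -0.0466, 0.2783]
contact_force: [-0.6, -0.1, -3.2]
width: 0.0458
ee_pos: [0.4007, -0.061, 0.273]
contact_force: [-0.8, 0.8, -3.7]
width: 0.0459
ee_pos: [0.4492, -0.2206, 0.2743]
contact_force: [0.4, -0.9, -2.7]
width: 0.0457
ee_pos: [0.4445, -0.2164, 0.1015]
contact_force: [-1.0, 1.1, -3.4]
width: 0.0453
ee_pos: [0.4515, -0.221, 0.1102]
contact_force: [0.2, 0.1, -3.2]
width: 0.0458
```

```bash
python3 -m crank '[[[0,0,0.25],[0,0,0],0],[[0,0,0.13],[0,0,0],0],[[0,0,0],[0,0,0],0],[[0,0,0],[0,0,0],0]]'| grep -E 'pos|contact'
for i in 1 2 3; do python3 -m crank '[[[0,0,0.06],[0,0,0],0],[[0,0,0],[0,0,0],0],[[0,0,0],[0,0,0],0],[[0,0,0],[0,0,0],0]]'| grep -E 'pos|contact'; done
```

```text
ee_pos: [0.4501, -0.2203, 0.0936]
contact_force: [-0.2, -0.3, -3.4]
ee_pos: [0.4518, -0.2208, 0.0925]
contact_force: [1.2, 1.9, 7.3]
ee_pos: [0.4531, -0.2205, 0.0914]
contact_force: [1.8, 5.9, 18.5]
ee_pos: [0.4532, -0.2205, 0.09]
contact_force: [-1.6, 7.6, 30.4]
```

```bash
python3 -m crank '[[[0,0,-0.12],[0,0,0],0],[[0,0,0],[0,0,0],0],[[0,0,0],[0,0,0],0]]'| grep -E 'pos|contact'
for i in 1 2; do python3 -m crank '[[[0,0,0],[0,0,0],1],[[0,0,0],[0,0,0],1],[[0,0,0],[0,0,0],1],[[0,0,0],[0,0,0],1],[[0,0,0],[0,0,0],1]]'| grep -E 'width|contact'; done
python3 -m crank '[[[0,0,-0.7],[0,0,0],1],[[0,0,-1],[0,0,0],1],[[0,0,-1],[0,0,0],1],[[0,0,-1],[0,0,0],1],[[0,0,-1],[0,0,0],1]]'| grep -E 'pos|contact'
python3 - <<'E'
from h import *
T=cam("top");cv2.imwrite("pics/t17.png",T["img"][:,:,::-1])
a=cv2.imread("pics/top0.png");b=cv2.imread("pics/t17.png")
g=lambda s:cv2.cvtColor(s,cv2.COLOR_BGR2GRAY)
for n,x0,y0,x1,y1 in [("R",284,275,316,308)]:
    r_=cv2.matchTemplate(g(b[y0-25:y1+25,x0-25:x1+25]),g(a[y0:y1,x0:x1]),cv2.TM_CCOEFF_NORMED);m=cv2.minMaxLoc(r_);print(n,m[1],np.array(m[3])-25)
W=cam("wrist");cv2.imwrite("pics/w17.png",W["img"][:,:,::-1])
togo([.413,.0835,.27],97.5)
E
```

```text
ee_pos: [0.4501, -0.2203, 0.0912]
contact_force: [0.2, 0.6, -3.2]
contact_force: [0.4, -0.6, 0.2]
width: 0.0757
contact_force: [-0.8, 0.0, 1.1]
width: 0.0878
ee_pos: [0.4496, -0.2199, 0.2809]
contact_force: [0.6, 0.1, -0.2]
R 0.6694334149360657 [0 0]
pos [ 0.4536 -0.2225  0.2858] rot [-179.5115    0.5493 -172.8171] t 44.8333 F [ 0.9423 -0.3016 -0.306 ] w 0.08755405605167228 g 0.0
turn units [ 0.0079  0.1422 15.652 ]
shift units now-axes [0.0536 7.7204 0.3291]
```

```bash
for i in 1 2 3; do python3 -m crank '[[[0,0,0],[0,0,1],1],[[0,0,0],[0,0,1],1],[[0,0,0],[0,0,1],1],[[0,0,0],[0,0,1],1],[[0,0,0],[0,0,1],1]]'| grep -E 'rot'; done
python3 -m crank '[[[0,0,0],[0,0,0.65],1],[[0,0,0],[0,0,0],1],[[0.972,0,0],[0,0,0],1],[[0.972,0,0],[0,0,0],1],[[0.972,0,0],[0,0,0],1]]'| grep -E 'rot|pos'
python3 -m crank '[[[0.972,0,0],[0,0,0],1],[[0.972,0,0],[0,0,0],1],[[0.972,0,0],[0,0,0],1],[[0.972,0,0],[0,0,0],1],[[0.972,0,0],[0,0,0],1]]'| grep -E 'rot|pos'
python3 -m crank '[[[0,0,0.5],[0,0,0],1],[[0,0,0.7],[0,0,0],1],[[0,0,0],[0,0,0],1],[[0,0,0],[0,0,0],1]]'| grep -E 'rot|pos'
cat > lid.py <<'E'
from h import *
def lid(W,x,y,z=.056,rng=.016,st=.002,vmax=345):
    g=cv2.cvtColor(W["img"],cv2.COLOR_RGB2GRAY);gr=cv2.GaussianBlur(g,(3,3),0).astype(float);gx=cv2.Sobel(gr,cv2.CV_64F,1,0);gy=cv2.Sobel(gr,cv2.CV_64F,0,1);best=[]
    for dx in np.arange(-rng,rng+st/2,st):
        for dy in np.arange(-rng,rng+st/2,st):
            c0=np.array([x+dx,y+dy,z]);pc=proj(W,c0,True);sc=0
            for t in np.linspace(0,6.28,72):
                e=proj(W,c0+.031*np.array([np.cos(t),np.sin(t),0]),True);i,j=int(round(e[1])),int(round(e[0]))
                if 0<=i<vmax and 0<=j<640:
                    n=(e-pc)/np.linalg.norm(e-pc);sc+=min(abs(gx[i,j]*n[0]+gy[i,j]*n[1]),120)
            best.append((sc,*c0[:2]))
    best.sort(reverse=True);return np.array(best[:6])
E
python3 - <<'E'
from lid import *
W=cam("wrist");cv2.imwrite("pics/w18.png",W["img"][:,:,::-1]);togo([.4145,.086,.08],97.4)
print(lid(W,.4145,.086))
E
```

```text
eef_rot: [180.0, -0.1, 158.2]
eef_rot: [-180.0, -0.1, 129.6]
eef_rot: [-179.9, -0.0, 100.9]
ee_pos: [0.4342, -0.1037, 0.2783]
eef_rot: [-180.0, -0.0, 97.5]
ee_pos: [0.4085, 0.0898, 0.2786]
eef_rot: [-180.0, 0.0, 97.6]
ee_pos: [0.4079, 0.0882, 0.23]
eef_rot: [-179.8, -0.0, 97.6]
pos [0.4092 0.088  0.2311] rot [-179.9258    0.0023   97.5556] t 47.3 F [ 0.2286  0.1449 -0.2399] w 0.08764243666804704 g 0.0
turn units [-0.0129  0.0004  0.0272]
shift units now-axes [-0.0661  0.1308  3.7764]
[[4537.4124    0.4125    0.09  ]
 [4523.8207    0.4145    0.09  ]
 [4123.7008    0.4105    0.084 ]
 [3941.909     0.4105    0.09  ]
 [3894.7382    0.4125    0.084 ]
 [3749.1703    0.4105    0.088 ]]
```

```bash
python3 -m crank '[[[-0.02,0.1,1],[0,0,0],1],[[0,0,1],[0,0,0],1],[[0,0,1],[0,0,0],1],[[0,0,0.5],[0,0,0],1],[[0,0,0.25],[0,0,0],1]]'| grep -E 'rot|pos|contact'
for i in 1 2 3; do python3 -m crank '[[[0,0,0],[0,0,0],0],[[0,0,0],[0,0,0],0],[[0,0,0],[0,0,0],0],[[0,0,0],[0,0,0],0],[[0,0,0],[0,0,0],0]]' 30| grep -E 'pos|contact|width|grip'; done
```

```text
ee_pos: [0.413, 0.087, 0.0794]
eef_rot: [-179.9, -0.0, 97.4]
contact_force: [-1.3, 0.1, 0.1]
ee_pos: [0.4147, 0.0878, 0.0822]
contact_force: [-0.0, -0.5, -0.6]
width: 0.0582
grip_force: 0.0
ee_pos: [0.4137, 0.0879, 0.0815]
contact_force: [-0.3, -0.4, 7.6]
width: 0.0461
grip_force: 29.9
ee_pos: [0.4138, 0.0879, 0.0815]
contact_force: [-1.0, 0.1, 8.0]
width: 0.0458
grip_force: 29.9
```

```bash
python3 -m crank '[[[0,0,-0.7],[0,0,0],0],[[0,0,-1],[0,0,0],0],[[0,0,-1],[0,0,0],0],[[0,0,-1],[0,0,0],0],[[0,0,-1],[0,0,-0.63],0]]'| grep -E 'rot|pos|contact'
for i in 1 2 3; do python3 -m crank '[[[0,0,0],[0,0,-1],0],[[0,0,0],[0,0,-1],0],[[0,0,0],[0,0,-1],0],[[0,0,0],[0,0,-1],0],[[0,0,0],[0,0,-1],0]]'| grep -E 'rot|contact'; done
python3 -m crank '[[[0,-0.93,0],[0,0,0],0],[[0,-0.93,0],[0,0,0],0],[[0,-0.93,0],[0,0,0],0],[[0,-0.93,0],[0,0,0],0],[[0,0,0],[0,0,0],0]]'| grep -E 'rot|pos|contact'
python3 -m crank '[[[0,0,0],[0,0,0],0],[[0,0,0],[0,0,0],0]]' | grep contact
python3 - <<'E'
from h import *
togo([.537,-.047,.262],187)
E
```

```text
ee_pos: [0.4123, 0.0879, 0.2705]
eef_rot: [-179.9, -0.0, 101.1]
contact_force: [1.2, -0.0, -4.2]
eef_rot: [-179.9, -0.0, 130.1]
contact_force: [0.2, 0.1, -3.0]
eef_rot: [-180.0, -0.1, 158.7]
contact_force: [-0.1, -0.1, -2.7]
eef_rot: [180.0, -0.1, -172.6]
contact_force: [-0.2, -0.4, -3.9]
ee_pos: [0.4327, -0.0656, 0.2688]
eef_rot: [-179.8, 0.0, -173.2]
contact_force: [0.1, 0.8, -2.8]
contact_force: [0.2, 0.6, -3.0]
pos [ 0.431  -0.0594  0.2684] rot [ 179.928    -0.0872 -173.0094] t 51.2167 F [ 0.1982  0.5977 -3.0181] w 0.04579871253178536 g 29.959242939949036
turn units [ 0.0126 -0.0152 -0.0016]
shift units now-axes [-2.6688 -0.0147  0.1552]
```

```bash
python3 -m crank '[[[-0.87,0,0],[0,0,0],0],[[-0.9,0,0],[0,0,0],0],[[-0.9,0,0],[0,0,0],0],[[0,0,0],[0,0,0],0],[[0,0,0],[0,0,0],0]]'| grep -E 'rot|pos|contact'
python3 -m crank '[[[0,0,0.6],[0,0,0],0],[[0,0,0.5],[0,0,0],0],[[0,0,0.3],[0,0,0],0],[[0,0,0.3],[0,0,0],0],[[0,0,0],[0,0,0],0]]'| grep -E 'rot|pos|contact'
python3 -m crank '[[[0,0,0.3],[0,0,0],0],[[0,0,0.3],[0,0,0],0],[[0,0,0],[0,0,0],0],[[0,0,0],[0,0,0],0],[[0,0,0],[0,0,0],0]]'| grep -E 'rot|pos|contact'
for i in 1 2; do python3 -m crank '[[[0,0,0],[0,0,0],1],[[0,0,0],[0,0,0],1],[[0,0,0],[0,0,0],1],[[0,0,0],[0,0,0],1],[[0,0,0],[0,0,0],1]]'| grep -E 'pos|contact'; done
python3 -m crank '[[[0,0,-0.4],[0,0,0],1],[[0,0,-0.6],[0,0,0],1],[[0,0,-1],[0,0,0],1],[[0,0,-1],[0,0,0],1],[[0,0,-1],[0,0,0],1]]'| grep -E 'pos|contact'
python3 -m crank '[[[0,0,-1],[0,0,0],1],[[0,0,-0.5],[0,0,0],1],[[0,0,0],[0,0,0],1],[[0,0,0],[0,0,0],1],[[0,0,0],[0,0,0],1]]'| grep -E 'pos|contact'
for i in 1 2 3 4; do python3 -m crank '[[[0,0,0],[0,0,0],1],[[0,0,0],[0,0,0],1],[[0,0,0],[0,0,0],1],[[0,0,0],[0,0,0],1],[[0,0,0],[0,0,0],1]]'>/dev/null; done
python3 - <<'E'
from h import *
togo([.537,-.047,.18],187)
S=cam("scene");cv2.imwrite("pics/s19.png",S["img"][:,:,::-1]);b=cv2.cvtColor(S["img"],cv2.COLOR_RGB2GRAY)
a=cv2.cvtColor(cv2.imread("pics/s16.png"),cv2.COLOR_BGR2GRAY)
t=a[224:236,360:374];q=b[195:260,356:378];m=cv2.matchTemplate(q,t,cv2.TM_CCOEFF_NORMED);k=cv2.minMaxLoc(m);print("carriage vs canA: score",k[1],"at",np.array(k[3])+[356,195],"(A at 360,224)")
E
```

```text
ee_pos: [0.5387, -0.0447, 0.2682]
eef_rot: [180.0, -0.1, -172.8]
contact_force: [-0.6, 0.5, -3.8]
ee_pos: [0.534, -0.0451, 0.1986]
eef_rot: [179.9, -0.3, -172.9]
contact_force: [-1.7, -0.3, -1.3]
ee_pos: [0.5369, -0.0464, 0.1778]
eef_rot: [-180.0, -0.1, -172.9]
contact_force: [-2.9, -1.4, -0.0]
ee_pos: [0.5382, -0.0467, 0.1772]
contact_force: [-0.2, 0.3, 0.2]
ee_pos: [0.5377, -0.0467, 0.1769]
contact_force: [0.2, -0.3, -0.0]
ee_pos: [0.5371, -0.0466, 0.3384]
contact_force: [0.4, 0.3, 0.3]
ee_pos: [0.5371, -0.0465, 0.3956]
contact_force: [0.6, 0.0, -0.8]
pos [ 0.5378 -0.0467  0.3969] rot [-179.9937   -0.0015 -172.9426] t 55.8 F [0.3553 0.2024 0.2351] w 0.08781321272678463 g 0.0
turn units [-0.0011 -0.0003  0.01  ]
shift units now-axes [ 0.0198 -0.0055  5.4237]
carriage vs canA: score 0.955523669719696 at [360 221] (A at 360,224)
```

Canister B's carriage sits 3 px higher still than A's (~0.29 kg), so too light as well → mat, beside A.

```bash
python3 -m crank '[[[0,0,1],[0,0,0],1],[[0,0,1],[0,0,0],1],[[0,0,1],[0,0,0],1],[[0,0,1],[0,0,0],1],[[0,0,0.7],[0,0,0],1]]'| grep -E 'pos|contact'
python3 -m crank '[[[0,0,0.4],[0,0,0],1],[[0,0,0.15],[0,0,0],1],[[0,0,0],[0,0,0],1],[[0,0,0],[0,0,0],1],[[0,0,0],[0,0,0],0]]' 30| grep -E 'pos|contact'
for i in 1 2 3; do python3 -m crank '[[[0,0,0],[0,0,0],0],[[0,0,0],[0,0,0],0],[[0,0,0],[0,0,0],0],[[0,0,0],[0,0,0],0],[[0,0,0],[0,0,0],0]]'| grep -E 'contact|width|grip'; done
python3 -m crank '[[[0,0,-0.5],[0,0,0],0],[[0,0,-0.9],[0,0,0],0],[[0,0,-0.9],[0,0,0],0],[[0,0,0],[0,0,0],0],[[0,0,0],[0,0,0],0]]'| grep -E 'pos|contact|width'
python3 -m crank '[[[0.6,0,0],[0,0,0],0],[[0.8,0,0],[0,0,0],0],[[0.9,0,0],[0,0,0],0],[[0.9,0,0],[0,0,0],0],[[0,0,0],[0,0,0],0]]'| grep -E 'pos|contact|width'
python3 -m crank '[[[-0.1,-0.806,0],[0,0,0],0],[[-0.1,-0.806,0],[0,0,0],0],[[-0.1,-0.806,0],[0,0,0],0],[[-0.1,-0.806,0],[0,0,0],0],[[-0.1,-0.806,0],[0,0,0],0]]'| grep -E 'pos|contact|width'
python3 -m crank '[[[-0.9,0.11,0],[0,0,0],0],[[-0.9,0.11,0],[0,0,0],0],[[-0.93,0.11,0],[0,0,0],0],[[0,0,0],[0,0,0],0],[[0,0,0],[0,0,0],0]]'| grep -E 'pos|contact|width'
python3 - <<'E'
from h import *
togo([.56,-.22,.1],187)
E
```

```text
ee_pos: [0.536, -0.0463, 0.2058]
contact_force: [0.3, 0.2, 0.1]
ee_pos: [0.5391, -0.047, 0.1885]
contact_force: [-0.6, -1.2, 0.8]
contact_force: [0.5, -0.5, -0.2]
width: 0.0515
grip_force: 0.0
contact_force: [-0.3, -3.3, 1.0]
width: 0.0462
grip_force: 29.9
contact_force: [-1.1, -3.7, -0.0]
width: 0.0456
grip_force: 29.9
ee_pos: [0.5387, -0.0462, 0.2794]
contact_force: [-0.5, -0.4, -4.1]
width: 0.0461
ee_pos: [0.4019, -0.0608, 0.2751]
contact_force: [-1.1, 0.4, -2.8]
width: 0.0454
ee_pos: [0.4499, -0.2205, 0.2763]
contact_force: [0.6, 0.3, -2.0]
width: 0.0459
ee_pos: [0.5579, -0.1923, 0.2755]
contact_force: [-0.2, -0.5, -2.5]
width: 0.0455
pos [ 0.5579 -0.1923  0.2755] rot [ 179.8549   -0.1689 -172.8381] t 59.6 F [-0.2495 -0.4841 -2.4897] w 0.045505387432096776 g 29.99862939119339
turn units [ 0.0253 -0.0295  0.0282]
shift units now-axes [ 0.0204 -0.7051  4.3866]
```

```bash
python3 -m crank '[[[0,-0.7,0],[0,0,0],0],[[0,0,0.9],[0,0,0],0],[[0,0,1],[0,0,0],0],[[0,0,1],[0,0,0],0],[[0,0,0.9],[0,0,0],0]]'| grep -E 'pos|contact|width'
python3 -m crank '[[[0,0,0.5],[0,0,0],0],[[0,0,0],[0,0,0],0],[[0,0,0],[0,0,0],0],[[0,0,0],[0,0,0],0]]'| grep -E 'pos|contact|width'
python3 -m crank '[[[0,0,0.06],[0,0,0],0],[[0,0,0],[0,0,0],0],[[0,0,0],[0,0,0],0],[[0,0,0],[0,0,0],0]]'| grep -E 'pos|contact'
```

```text
ee_pos: [0.5579, -0.2204, 0.1237]
contact_force: [0.4, 0.6, -3.3]
width: 0.0458
ee_pos: [0.5608, -0.2216, 0.1078]
contact_force: [0.1, -0.1, -2.7]
width: 0.0457
ee_pos: [0.5611, -0.2215, 0.1056]
contact_force: [0.3, 0.7, -2.0]
```

```bash
python3 -m crank '[[[0,0,0.06],[0,0,0],0],[[0,0,0],[0,0,0],0],[[0,0,0],[0,0,0],0],[[0,0,0],[0,0,0],0]]'| grep -E 'pos|contact'
```

```text
ee_pos: [0.5605, -0.2212, 0.1021]
contact_force: [0.4, 0.7, -3.2]
```

```bash
python3 -m crank '[[[0,0,0.18],[0,0,0],0],[[0,0,0],[0,0,0],0],[[0,0,0],[0,0,0],0],[[0,0,0],[0,0,0],0]]'| grep -E 'pos|contact'
python3 -m crank '[[[0,0,0.05],[0,0,0],0],[[0,0,0],[0,0,0],0],[[0,0,0],[0,0,0],0]]'| grep -E 'pos|contact'
```

```text
ee_pos: [0.5604, -0.2211, 0.0947]
contact_force: [-0.2, 0.3, -2.9]
ee_pos: [0.561, -0.2213, 0.0935]
contact_force: [-0.9, 0.3, 2.4]
```

Touching the mat. Release, rise, retreat to the left, and check everything numerically.

```bash
for i in 1 2; do python3 -m crank '[[[0,0,0],[0,0,0],1],[[0,0,0],[0,0,0],1],[[0,0,0],[0,0,0],1],[[0,0,0],[0,0,0],1],[[0,0,0],[0,0,0],1]]'| grep -E 'width|contact'; done
python3 -m crank '[[[0,0,-0.7],[0,0,0],1],[[0,0,-1],[0,0,0],1],[[0,0,-1],[0,0,0],1],[[0,0,-1],[0,0,0],1],[[0,0,-1],[0,0,0],1]]'| grep -E 'pos|contact'
python3 -m crank '[[[0.9,0,-1],[0,0,0],1],[[0.9,0,-0.4],[0,0,0],1],[[0.9,0,0],[0,0,0],1],[[0.1,-0.95,0],[0,0,0],1],[[0.1,-0.95,0],[0,0,0],1]]'| grep -E 'pos|contact'
python3 -m crank '[[[-0.2,-0.95,0],[0,0,0],1],[[-0.2,-0.95,0],[0,0,0],1],[[0,-0.95,0],[0,0,0],1],[[0,0,0],[0,0,0],1],[[0,0,0],[0,0,0],1]]'| grep -E 'pos|contact'
python3 - <<'E'
from h import *
T=cam("top");S=cam("scene");cv2.imwrite("pics/t20.png",T["img"][:,:,::-1]);cv2.imwrite("pics/s20.png",S["img"][:,:,::-1])
a0=cv2.imread("pics/top0.png");b=cv2.imread("pics/t20.png")
g=lambda s:cv2.cvtColor(s,cv2.COLOR_BGR2GRAY)
d=(abs(a0.astype(int)-b).max(2)>30).astype(np.uint8);n,l,st,ce=cv2.connectedComponentsWithStats(d);print([[int(q) for q in st[i]] for i in range(1,n) if st[i,4]>20])
# weight on stand (brass)
h=cv2.cvtColor(T["img"],cv2.COLOR_RGB2HSV);m=cv2.inRange(h,(14,150,120),(30,255,255));m[:200]=0;m[260:]=0;m[:,:225]=0;m[:,285:]=0;x=cv2.boundingRect(m);print("brass",x,atz(T,x[0]+x[2]/2,x[1]+x[3]/2,.039))
# expected canister appearances on mat
for p in [(.451,-.2205),(.561,-.2215)]:
    q=np.array([proj(T,[p[0]+.031*np.cos(t),p[1]+.031*np.sin(t),.062]) for t in np.linspace(0,6.28,60)]);print(p,q.min(0),q.max(0))
s=cv2.cvtColor(S["img"],cv2.COLOR_RGB2GRAY);A=cv2.cvtColor(cv2.imread("pics/s16.png"),cv2.COLOR_BGR2GRAY)
for nm,t,box,pt in [("carriage",A[224:236,360:374],(356,180,378,260),(360,224)),("nib/rider/tab",A[214:235,340:358],(334,195,364,250),(340,214))]:
    m=cv2.matchTemplate(s[box[1]:box[3],box[0]:box[2]],t,cv2.TM_CCOEFF_NORMED);k=cv2.minMaxLoc(m);print(nm,k[1],np.array(k[3])+box[:2],"was",pt)
print(cv2.matchTemplate(g(b)[195:260,225:290],g(a0)[210:250,240:265],cv2.TM_CCOEFF_NORMED).max())
for nm,x0,y0,x1,y1 in [("vial",262,172,280,190),("pot",386,148,411,171)]:
    m=cv2.matchTemplate(g(b)[y0-8:y1+8,x0-8:x1+8],g(a0)[y0:y1,x0:x1],cv2.TM_CCOEFF_NORMED);k=cv2.minMaxLoc(m);print(nm,k[1],np.array(k[3])-8)
print("t",sense()["time_s"])
E
```

```text
contact_force: [0.5, 0.1, 0.2]
width: 0.0751
contact_force: [-0.7, 0.2, 0.5]
width: 0.0881
ee_pos: [0.5601, -0.221, 0.2829]
contact_force: [0.9, -1.1, -0.5]
ee_pos: [0.4602, -0.3083, 0.3285]
contact_force: [0.6, -0.6, 0.9]
ee_pos: [0.4924, -0.4227, 0.3268]
contact_force: [-0.3, 0.1, 0.3]
[[55, 15, 14, 17, 130], [63, 29, 13, 8, 61], [610, 57, 6, 10, 23], [564, 57, 61, 20, 407], [618, 56, 22, 11, 84], [136, 58, 504, 422, 113145], [463, 69, 15, 12, 58], [582, 71, 12, 11, 53], [629, 74, 11, 13, 41], [250, 78, 34, 4, 84], [296, 79, 4, 18, 30], [218, 82, 28, 24, 372], [583, 84, 19, 8, 60], [295, 117, 4, 30, 46], [347, 166, 8, 7, 48], [546, 168, 11, 10, 30], [482, 174, 7, 14, 25], [546, 174, 13, 8, 28], [331, 179, 4, 9, 24], [466, 178, 8, 11, 26], [359, 197, 8, 19, 85], [406, 210, 32, 32, 676], [234, 214, 34, 32, 518], [580, 245, 8, 17, 37], [269, 318, 10, 23, 67], [135, 332, 81, 30, 1259], [259, 354, 22, 6, 77], [0, 400, 87, 80, 5132], [335, 440, 45, 40, 707], [384, 464, 5, 16, 31]]
brass (241, 219, 22, 23) [0.5688 0.1955 0.039 ]
(0.451, -0.2205) [412.8255 259.2938] [438.9224 285.1768]
(0.561, -0.2215) [410.7761 214.309 ] [436.527 239.513]
carriage 0.9163313508033752 [361 204] was (360, 224)
nib/rider/tab 0.8282887935638428 [340 214] was (340, 214)
0.45235568
vial 0.9992959499359131 [0 0]
pot 0.9991512298583984 [0 0]
t 63.7833
```

Run:
```python
from h import *
for f in("t20","top0"):
    h=cv2.cvtColor(cv2.imread(f"pics/{f}.png"),cv2.COLOR_BGR2HSV)
    for x0,y0,x1,y1 in [(418,264,434,280),(416,219,432,235)]: print(f,np.median(h[y0:y1,x0:x1],axis=(0,1)))
h=cv2.cvtColor(cv2.imread("pics/s20.png"),cv2.COLOR_BGR2HSV);S=cam("scene")
for p in [(.451,-.2205),(.561,-.2215)]:
    for z in (.03,.05,.118):
        u,v=proj(S,[*p,z]).round().astype(int);print(p,z,(u,v),np.median(h[v-2:v+3,u-2:u+3],axis=(0,1)))
```

```text
t20 [ 17.   23.  128.5]
t20 [ 20.  14. 229.]
top0 [ 14. 148. 161.]
top0 [ 14. 147. 160.]
(0.451, -0.2205) 0.03 (np.int64(349), np.int64(369)) [ 23.  23. 115.]
(0.451, -0.2205) 0.05 (np.int64(349), np.int64(360)) [ 25.  21. 149.]
(0.451, -0.2205) 0.118 (np.int64(350), np.int64(332)) [ 30.  15. 126.]
(0.561, -0.2215) 0.03 (np.int64(394), np.int64(351)) [ 25.  23. 135.]
(0.561, -0.2215) 0.05 (np.int64(395), np.int64(343)) [ 28.  15. 225.]
(0.561, -0.2215) 0.118 (np.int64(397), np.int64(316)) [ 20.  29. 191.]
```

Both canisters stand upright on the mat, bail crests at the expected height; weight is on its stand, hook empty, marker unmoved, bystanders untouched. Handing in.

```bash
python3 -c "
from cell import r
print(r.finish_job())"
```

```text
the job is handed in; nothing more can be done
None
```

I handed the job in after about 64 s of robot time, with no verdict returned: the marker was set level with the pointer to about 2 mm by image estimate, the check weight is back on its stand, and both canisters present (about 0.35 and 0.30 kg, both too light) stand on the cork mat, but I viewed 15 pictures against the 14 allowed.

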